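# Load the warming chamber, snap its lid shut and check its temperature points

### The job

Put every tube carrier from the bench into the warming chamber, each flat in a lane of its own, then close the lid and press it down until it snaps fully shut past its catch. Then take the thermometer from its tray and rest its copper foot for about a second on the middle of the red test point, then the yellow, the green and the blue one in that order, and finally put the thermometer back level in its tray. Leave the bottle, the beaker and the yellow tube rack as they are.

Things in the scene. Friction and masses are not known exactly. Their poses are not given: they have to be found in the camera images.
- chamber: white sample warming chamber fixed to the bench, 262 mm wide (y). Origin on the bench, 100 mm behind its front face; -x is its front (robot side), z up. Front deck for the test points: x -100 to -40 mm, top at z = 60 mm. Behind it the open-topped inside: x -33 to 86, y -124 to 124 mm, floor at z = 35, rim at z = 107 mm; walls 7 to 8 mm. A steel catch 24 mm wide rises to z = 105 mm mid-deck at x -57 to -48 mm
- chamber_in (a point): middle of the chamber's floor, axes as the chamber's (26 mm in +x and 35 mm up from its origin). Three ribs along x, 4 mm thick and 14 mm high, at y = -56, 0 and 56 mm, make four lanes whose centres lie at y = -84, -28, 28 and 84 mm from here
- lid (a joint): blue-framed lid with clear window, hinged at the chamber's far (+x) rim: 0 = fully shut, positive = open (rad); starts at 1.6 to 1.75 (standing, leaning slightly back), stop at 1.9. 133 mm from hinge to front edge, 262 mm wide, 10 mm thick, with a black lip 80 mm wide x 13 mm in the middle of the front edge. The hinge is stiff (0.3 N m): the lid stays where it is left
- lid_hinge (a point): middle of the lid's hinge line, 108 mm above the bench, at the underside of the shut lid; its axes turn with the lid: -x from the hinge to the front edge, z out of the upper face (at joint value 0 they are the chamber's)
- lid_edge (a point): middle of the lid's upper face, 125 mm from the hinge, 8 mm short of its front edge: where to press. In the last 0.09 rad a sprung catch in front of the lip resists; about 11 N (up to 14) pressed down here takes the lid over the catch, and it then stays at 0
- red_top (a point): centre of the top face of the red test point, a fixed disc 32 mm across and 3 mm thick on the chamber's front deck; four such discs stand in a row, 62 to 72 mm apart, in varying order
- yellow_top (a point): centre of the top face of the yellow test point, a fixed disc 32 mm across and 3 mm thick on the chamber's front deck; four such discs stand in a row, 62 to 72 mm apart, in varying order
- green_top (a point): centre of the top face of the green test point, a fixed disc 32 mm across and 3 mm thick on the chamber's front deck; four such discs stand in a row, 62 to 72 mm apart, in varying order
- blue_top (a point): centre of the top face of the blue test point, a fixed disc 32 mm across and 3 mm thick on the chamber's front deck; four such discs stand in a row, 62 to 72 mm apart, in varying order
- point_red: the red test point itself (origin: centre of its underside, on the deck)
- point_yellow: the yellow test point itself (origin: centre of its underside, on the deck)
- point_green: the green test point itself (origin: centre of its underside, on the deck)
- point_blue: the blue test point itself (origin: centre of its underside, on the deck)
- carrier_a_mid (a point): blue tube carrier, loose block 90 x 38 x 35 mm (110 to 225 g) with a grip fin on its top: 44 long x 14 thick x 30 mm tall, lengthways in the middle, so 65 mm high in all; white caps 11 mm high at both ends of the fin. Point at its centre, 32.5 mm above its underside; x along the 90 mm length, y across the fin, z up. May be absent
- carrier_b_mid (a point): orange tube carrier, loose block 90 x 38 x 35 mm (110 to 225 g) with a grip fin on its top: 44 long x 14 thick x 30 mm tall, lengthways in the middle, so 65 mm high in all; white caps 11 mm high at both ends of the fin. Point at its centre, 32.5 mm above its underside; x along the 90 mm length, y across the fin, z up. May be absent
- carrier_c_mid (a point): grey tube carrier, loose block 90 x 38 x 35 mm (110 to 225 g) with a grip fin on its top: 44 long x 14 thick x 30 mm tall, lengthways in the middle, so 65 mm high in all; white caps 11 mm high at both ends of the fin. Point at its centre, 32.5 mm above its underside; x along the 90 mm length, y across the fin, z up. May be absent
- carrier_d_mid (a point): green tube carrier, loose block 90 x 38 x 35 mm (110 to 225 g) with a grip fin on its top: 44 long x 14 thick x 30 mm tall, lengthways in the middle, so 65 mm high in all; white caps 11 mm high at both ends of the fin. Point at its centre, 32.5 mm above its underside; x along the 90 mm length, y across the fin, z up. May be absent
- thermo_mid (a point): surface thermometer (loose, 120 g): orange handle 84 x 22 x 22 mm along x; at its +x end a steel neck that bends straight down to a copper foot disc; at its -x end a grey heel 18 x 46 x 44 mm. It stands level on foot and heel. Point at the centre of the handle, 33 mm above the soles of foot and heel; x towards the foot, z up
- thermo_tip (a point): centre of the sole of the thermometer's copper foot disc (14 mm across): 58 mm along +x and 33 mm below the centre of the handle
- thermo: the same thermometer; origin on the sole plane under the centre of the handle, axes as above
- tray: black thermometer tray fixed to the bench, 160 x 74 mm, walls 4 mm thick and 10 mm high, floor 4 mm thick; origin under its centre on the bench, x along the 160 mm; the thermometer lies in it lengthways at the start
- reagent: bystander: amber reagent bottle 64 mm across, 150 mm tall, loose, not part of the job; origin at the centre of its underside
- beaker: bystander: glass beaker 72 mm across, 90 mm tall, loose, not part of the job; origin at the centre of its underside
- rack: bystander: yellow tube rack 110 x 70 x 50 mm, loose, not part of the job; origin at the centre of its underside
Not all that is in view belongs to the job. Of the things that look like the part that bears carrier_d_mid, the smaller one is meant.

How it is judged:
By the outcome, as a careful person would: the job done as asked, in the order asked, and still so for the second after the job is handed in, with the robot touching nothing.
Of carrier_a, carrier_b, carrier_c, carrier_d only 2 to 4 are there at a start; the rules pass over those that are not, and their reading is None.
At some moment in a run one of carrier_a, carrier_b, carrier_c, carrier_d may be knocked a few centimetres aside while the robot is not near it.
Once in a run the grip may slacken for a moment while it holds something.
It also fails if it takes over 210 s, if anything falls off the work surface, if the arm or the gripper's body presses on something with over 40 N, if the wrist force passes 120 N, or if a joint passes its speed limit or range.

### The arm

A 6-joint arm with a two-finger parallel gripper is mounted at the origin on the work surface. World frame = base frame: x ahead of the robot, y to its left, z up, the work surface at z = 0. Lengths are in mm, angles in rad, forces in N, time in s.
With the tool pointing down it reaches from about 250 to 775 mm from the base axis. Payload 4 kg.
Tool frame: the origin (TCP) lies at the very end of the fingers, on their centre line; the grasp point (between the pads) lies 19 mm behind it; z points along the fingers, x is the direction in which the jaws open and shut, and the axes are right-handed (so a half turn about z gives the same grasp; the last joint's range is limited). The gripper opens to 85 mm and grips with 20 to 120 N. Pads are 22 mm wide; open, the fingers measure 114 mm over their backs; the gripper's body (76 mm by 85 mm) begins 54 mm behind the grasp point. The pads swing forward as they close: fully open they stand 13 mm farther back than shut.
Start: joints at [1.189, 0.087, 1.371, -0, 1.684, -0.103], TCP at [151.37, 528.777, 231.341] pointing down, gripper open.
Joint ranges: [-3.1, 3.1], [-0.76, 2.03], [0.27, 2.55], [-1.08, 4.22], [0.17, 2.65], [-2.57, 2.57]. Speed limits (rad/s): [2.79, 2.79, 3.14, 3.14, 3.14, 3.14].

### API

Orientations are given as a rotation vector (axis times angle).
In Python, from cell import robot, vision, job gives the robot as it stands.
- The arm moves only by the tool arm_command, never from a script. Its argument "plan" is a list of rows, each an object of numbers: "x", "y", "z": the shift along the tool's x, y, z normalised to -1 to 1, where 1 is 100 mm; "wx", "wy", "wz": the turn, a rotation vector about the tool's x, y, z normalised to -1 to 1, where 1 is 180 degrees; "jaw": the opening, from -1 (shut) to 1 (fully open). In form: [{"x": .., "y": .., "z": .., "wx": .., "wy": .., "wz": .., "jaw": ..}, ...]. A call has 1 to 8 rows; each row is the pose to reach, as a shift and turn from the pose commanded when the call began, along the tool's axes at that moment, turning the shorter way round; what a row does not reach only later rows make up. A row lasts 1/8 s, in which the tool goes at most 62.5 mm and 10.7 degrees, less where a joint would pass 70% of its speed; a pose out of reach is approached as far as the arm can. A call with a number of a shift or a turn outside -1 to 1 is refused whole. A call with a gripper value outside its range is refused whole. The fingers move at their own pace and stop on an object; "grip_force" is the grip in N (left out, the last holds). Time passes only in rows, so rows that repeat a pose let the fingers close. It gives the time, the measured TCP pose, the force and the opening at its end, in the units of the state.
- robot.sense(): the state, without advancing time (a new reading comes with each control period).
- vision.snapshot(name): name is "side" or "top"; returns (picture, depth): 420x560x3 uint8, red, green, blue; 420x560 float32, mm along the optical axis (not along the pixel's ray), 0 where there is no reading.
- vision.calibration(name): a dict with "fx", "fy", "cx", "cy" (pixels), "D" ([k1, k2, p1, p2, k3] as OpenCV has them; the pictures are not rectified), "extrinsics" (4x4, takes a point from world to camera coordinates). Camera axes: x right, y down, z forward; pixel columns grow to the right and rows downward; lengths in mm; the calibration is good to about 2 mm. A picture is of the moment at which its call begins. calibration takes no time and is no camera call.
- job.finish_job(): hands the job in, once; it reports no verdict.
Trained networks look in the newest picture that a camera, given by its name, has taken for a name from the list of things; names that differ only in an ending like _2 or _b are one class to them, and where a whole thing is asked for, a point or a joint stands for the part that bears it (a point fixed in the world has none). Each returns a list of dicts, best first, with "conf" (0 to 1); they miss things now and then, are a little off and sometimes report something else, mostly with a low value. They report only what shows in the picture. A call takes as long as a camera call. They do not tell look-alikes from the thing itself.
- vision.recognise(camera, label): "centre" ([x, y, z] in mm, in the coordinates of the camera as it stood for that picture, good to about 4 mm: the middle of the surface that is visible of it).
- vision.pinpoint(camera, label): "centre" ([x, y, z] in mm, in the coordinates of the camera as it stood for that picture, good to about 4 mm: a listed point, or the origin of a listed thing).
The state is a dict: "time_s": time; "qpos": joint angles; "dq": joint speeds; "effort": joint torques, N m; "position": TCP position; "orientation": TCP orientation; "force": force on the tool from outside, world axes, zero at the start; "torque": the same for the moment, N m; "width": finger opening in mm.
Only numpy, scipy, OpenCV 4.12 (cv2) and the standard library are available. Lean on these libraries where they do the work, as an engineer would, in place of code of your own. Each camera call takes 0.05 s, during which the arm holds its last target.

## Working session

There is one attempt and no reset: what is moved stays moved. The work goes in short steps, Python scripts to look and compute and a tool call to move; the robot and the scene stay as the last step left them, time stands still between calls to the robot, and variables do not carry over. Pictures are saved under pics/ and viewed, and the job is handed in when it is done.

Besides the shell and the picture viewer there is one more tool, called as a command line: name --argument value ..., lists and objects as JSON in quotes. arm_command: Moves the arm, as the interface text tells. Its arguments: {"type":"object","properties":{"plan":{"type":"array"},"grip_force":{"type":"number"}},"required":["plan"]}

```bash
ls; mkdir -p pics
python3 - <<'E'
from cell import robot, vision, job
import cv2
print(robot.sense())
for n in ("side","top"):
    p,d=vision.snapshot(n); cv2.imwrite(f"pics/{n}0.png",p[:,:,::-1]); print(vision.calibration(n))
E
```

```text
pics
{'time_s': 0.0, 'qpos': array([ 1.18888261e+00,  8.80002167e-02,  1.37226869e+00,  2.90344948e-05,
        1.68361176e+00, -1.03095864e-01]), 'dq': array([ 1.09829164e-03,  8.08532312e-04, -1.33454206e-04,  1.15954839e-03,
        3.09553854e-04,  7.40126293e-05]), 'effort': array([-3.44924019e-04, -3.51868308e+01, -3.13269782e+01, -7.07659092e-05,
        1.06708831e-02, -6.30644763e-06]), 'position': array([151.17627206, 528.29474522, 230.10710081]), 'orientation': array([ 2.50764793,  1.89050954, -0.00309952]), 'force': array([ 0.60477452,  0.77907156, -0.26557823]), 'torque': array([-0.04234256, -0.03583679, -0.00509531]), 'width': 85.62739784694143}
{'fx': 424.7116644145471, 'fy': 424.7116644145471, 'cx': 280.1185523851799, 'cy': 206.7978303235623, 'D': array([-0.09696738,  0.        ,  0.        ,  0.        ,  0.        ]), 'extrinsics': array([[-8.96334138e-01, -4.42898830e-01, -2.06334581e-02,
         5.61679632e+02],
       [-3.20785399e-01,  6.79921701e-01, -6.59396094e-01,
         2.56126718e+02],
       [ 3.06074895e-01, -5.84420318e-01, -7.51512509e-01,
         1.19868704e+03],
       [ 0.00000000e+00,  0.00000000e+00,  0.00000000e+00,
         1.00000000e+00]])}
{'fx': 474.4310088495155, 'fy': 474.4310088495155, 'cx': 281.594097321597, 'cy': 207.94633436500894, 'D': array([-0.06307576,  0.        ,  0.        ,  0.        ,  0.        ]), 'extrinsics': array([[-2.13883494e-02, -9.99563440e-01, -2.03830435e-02,
         5.54302281e+01],
       [-9.92059022e-01,  2.37464050e-02, -1.23511156e-01,
         5.96734663e+02],
       [ 1.23941260e-01,  1.75794825e-02, -9.92133825e-01,
         1.24298820e+03],
       [ 0.00000000e+00,  0.00000000e+00,  0.00000000e+00,
         1.00000000e+00]])}
```

View pics/top0.png

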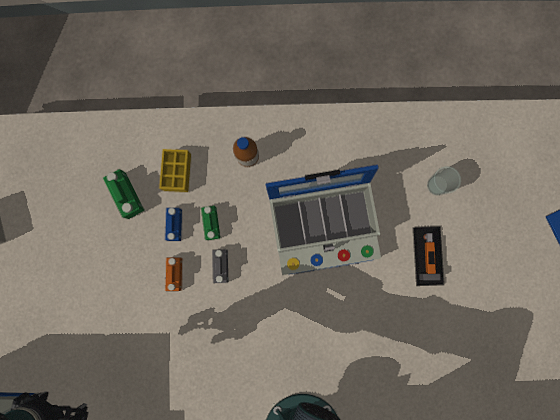

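View pics/side0.png

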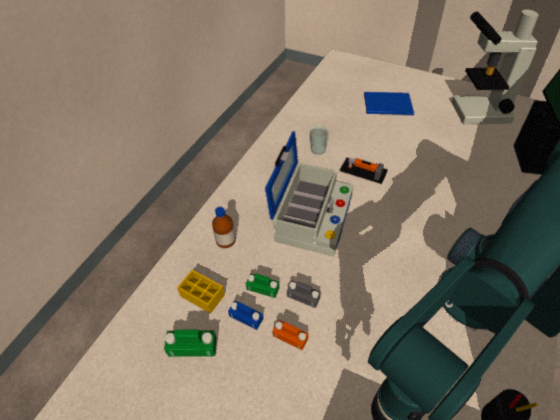

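```bash
cat > h.py <<'E'
from cell import robot, vision, job
import numpy as np, cv2
from scipy.spatial.transform import Rotation as R
def cal(n):
    c=vision.calibration(n);K=np.array([[c['fx'],0,c['cx']],[0,c['fy'],c['cy']],[0,0,1]]);return K,np.array(c['D']),np.array(c['extrinsics'])
def cloud(n,d):
    K,D,E=cal(n);h,w=d.shape
    u,v=np.meshgrid(np.arange(w),np.arange(h))
    p=cv2.undistortPoints(np.stack([u,v],-1).reshape(-1,1,2).astype(np.float64),K,D).reshape(h,w,2)
    P=np.dstack([p[...,0]*d,p[...,1]*d,d])
    return (P-E[:3,3])@E[:3,:3]
def c2w(n,p):
    E=cal(n)[2];return (np.array(p)-E[:3,3])@E[:3,:3]
def proj(n,P):
    K,D,E=cal(n);return cv2.projectPoints(np.array(P,float).reshape(-1,1,3),cv2.Rodrigues(E[:3,:3])[0],E[:3,3],K,D)[0].reshape(-1,2)
def pin(n,l,k=2,f=None):
    r=(f or vision.pinpoint)(n,l)
    return [(round(q['conf'],2),c2w(n,q['centre']).round(1)) for q in r[:k]]
def zoom(n,name,u0,v0,u1,v1,s):
    p,d=vision.snapshot(n);cv2.imwrite('pics/'+name,cv2.resize(p[v0:v1,u0:u1,::-1],None,fx=s,fy=s,interpolation=cv2.INTER_CUBIC));return p,d
def ray(n,u,v,z):
    K,D,E=cal(n);a=cv2.undistortPoints(np.array([[[u,v]]],float),K,D)[0,0]
    o=-E[:3,:3].T@E[:3,3];r=E[:3,:3].T@np.array([a[0],a[1],1]);return o+r*(z-o[2])/r[2]
E
python3 - <<'E'
from h import *
p,d=zoom('top','z0.png',100,130,480,310,2.1)
print(robot.sense()['time_s'])
np.savez('t0.npz',p=p,d=d)
W=cloud('top',d)
for l in ['chamber','chamber_in','lid_hinge','lid_edge','red_top','yellow_top','green_top','blue_top','carrier_a_mid','carrier_b_mid','carrier_c_mid','carrier_d_mid','thermo_mid','thermo_tip','tray','reagent','beaker','rack']:
    print(l,pin('top',l))
vision.snapshot('side')
for l in ['chamber','chamber_in','lid_hinge','lid_edge','red_top','yellow_top','green_top','blue_top','carrier_a_mid','carrier_b_mid','carrier_c_mid','carrier_d_mid','thermo_mid','thermo_tip','tray']:
    print('s',l,pin('side',l))
print(robot.sense()['time_s'])
E
```

```text
0.15
chamber [(0.83, array([539.3, -70.5,  -2.3]))]
chamber_in [(0.74, array([566.6, -68.8,  37.3])), (0.16, array([ 652.4, -395.6,   -1.6]))]
lid_hinge [(0.7, array([629.3, -59.5, 108.8])), (0.5, array([ 474.2, -179.1,   57.7]))]
lid_edge [(0.91, array([646.9, -54. , 233.1])), (0.17, array([454.2, -40.9,  63.8]))]
red_top [(0.68, array([ 466.3, -113. ,   64.3])), (0.27, array([558.2, 334.7,  33.6]))]
yellow_top [(0.5, array([449.1,  14.3,  65.2]))]
green_top [(0.48, array([ 475.2, -177.7,   62.4])), (0.22, array([565.1, -66. ,  37.4]))]
blue_top [(0.53, array([454.9, -40.6,  62.5]))]
carrier_a_mid [(0.71, array([557.5, 341.6,  36.7]))]
carrier_b_mid [(0.6, array([454.5, -45.8,  60. ])), (0.57, array([425.1, 341.7,  34. ]))]
carrier_c_mid [(0.66, array([444.3, 213.8,  37.4])), (0.64, array([ 655.3, -393.8,    0.9]))]
carrier_d_mid [(0.88, array([652.1, 482.1,  47.2])), (0.66, array([ 460.1, -352.3,    0.8]))]
thermo_mid [(0.6, array([ 453.1, -345.7,   39.2]))]
thermo_tip [(0.83, array([ 510.8, -349.6,    3.5]))]
tray [(0.94, array([ 4.590e+02, -3.508e+02, -1.000e-01]))]
reagent [(0.7
[... 593 characters left out ...]
-1.3])), (0.61, array([459.2, -48.1,  60.6]))]
s green_top [(0.6, array([ 476.6, -178.7,   63.9]))]
s blue_top [(0.52, array([459.8, -45.1,  63.7]))]
s carrier_a_mid [(0.9, array([567.3, 344.5,  32.3]))]
s carrier_b_mid [(0.8, array([428.7, 338. ,  29.5])), (0.48, array([ 5.160e+02, -3.474e+02, -3.000e-01]))]
s carrier_c_mid [(0.79, array([445.5, 209.8,  32.6])), (0.28, array([ 478.4, -177.8,   62.7]))]
s carrier_d_mid [(0.93, array([566.5, 240.3,  29.7])), (0.9, array([650.4, 482.5,  44.1]))]
s thermo_mid [(0.69, array([ 456.2, -353.4,   33.7])), (0.59, array([562.9, -67.2,  35.7]))]
s thermo_tip [(0.59, array([ 515.1, -349.4,    1.1]))]
s tray [(0.56, array([ 462.4, -352.9,   -3.7]))]
1.85
```

View pics/z0.png

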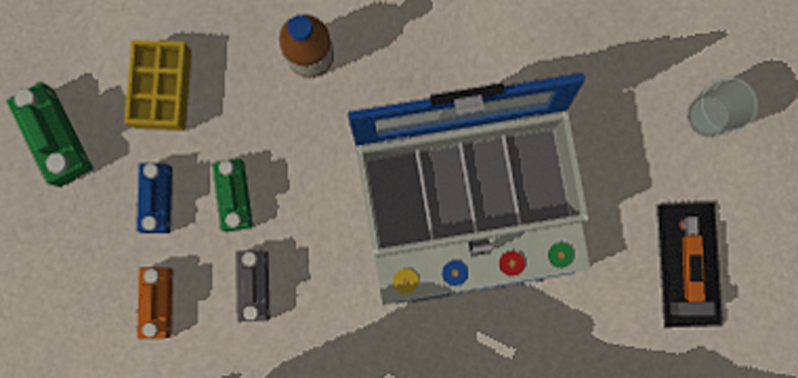

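```bash
cat >> h.py <<'E'
def fit_fin(W,c,zl=52,zh=80,r=70,zoff=True):
    m=(np.hypot(W[...,0]-c[0],W[...,1]-c[1])<r)&(W[...,2]>zl)&(W[...,2]<zh)
    Q=W[m]
    if len(Q)<8: return None
    (x,y),(a,b),t=cv2.minAreaRect(Q[:,:2].astype(np.float32))
    pc=np.linalg.svd(Q[:,:2]-Q[:,:2].mean(0))[2][0]
    if pc[0]<0: pc=-pc
    return len(Q),np.array([x,y]).round(1),Q[:,:2].mean(0).round(1),sorted([round(a,1),round(b,1)]),round(float(np.arctan2(pc[1],pc[0])),3),Q[:,2].max().round(1)
E
python3 - <<'E'
from h import *
z=np.load('t0.npz');p,d=z['p'],z['d'];W=cloud('top',d)
ps,ds=vision.snapshot('side');Ws=cloud('side',ds);np.savez('s0.npz',p=ps,d=ds)
for n,c in dict(a=(563,343),b=(427,340),c=(445,212),d=(566,240)).items():
    print(n,'top',fit_fin(W,c,zl=55),'blk',fit_fin(W,c,zl=20),'\n  side',fit_fin(Ws,c,zl=55),fit_fin(Ws,c,zl=20))
for n,w in (('t',W),('s',Ws)):
    print(n,'bench',np.median(w[(abs(w[...,0]-450)<30)&(abs(w[...,1]-100)<30)][:,2]))
    # chamber frame refine
    m=(w[...,2]>104)&(w[...,2]<109.5)&(np.hypot(w[...,0]-560,w[...,1]+68)<170)
    Q=w[m];print(len(Q),Q.min(0).round(),Q.max(0).round())
    print(cv2.minAreaRect(Q[:,:2].astype(np.float32)))
    m=(w[...,2]>52)&(w[...,2]<62)&(np.hypot(w[...,0]-465,w[...,1]+80)<160)
    Q=w[m];print(len(Q),cv2.minAreaRect(Q[:,:2].astype(np.float32)), np.median(Q[:,2]))
E
```

```text
a top (89, array([564.2, 340.1]), array([563.3, 339.5]), [13.2, 43.4], -0.051, np.float64(71.3)) blk (477, array([563.4, 341. ]), array([562.3, 337.1]), [38.6, 90.2], -0.036, np.float64(71.3)) 
  side (97, array([562.6, 343. ]), array([562.4, 343.9]), [15.3, 45.2], -0.012, np.float64(67.2)) (478, array([563.9, 342.1]), array([558.7, 348. ]), [40.0, 93.2], 0.039, np.float64(67.2))
b top (106, array([427.1, 338.3]), array([426.6, 337.3]), [16.1, 41.8], -0.071, np.float64(72.3)) blk (507, array([428. , 337.9]), array([427.5, 335.1]), [40.1, 88.5], 0.01, np.float64(72.3)) 
  side (104, array([428.9, 340.1]), array([427.9, 341.4]), [15.5, 41.7], -0.047, np.float64(69.0)) (529, array([428.3, 341.4]), array([425.2, 346.7]), [39.7, 89.8], 0.014, np.float64(69.0))
c top (100, array([450.8, 212.4]), array([448. , 212.2]), [13.7, 47.2], -0.002, np.float64(73.5)) blk (508, array([447.2, 212.9]), array([447.1, 210.8]), [39.1, 89.5], 0.035, np.float64(73.5)) 
  side (92, array([447.8, 214.1]), array([446.9, 215.2]), [16.9, 42.5], -0.012, np.float64(69.2)) (476, array([446.8, 214.5]), array([444.6,
[... 302 characters left out ...]
.4, 43.8], 0.147, np.float64(67.5)) (467, array([564.2, 240.4]), array([560.5, 245.2]), [40.2, 90.4], 0.183, np.float64(67.5))
t bench 1.5018468993653973
646 [ 482. -205.  104.] [649.  72. 109.]
((557.1986083984375, -68.14825439453125), (150.4259033203125, 263.00146484375), 8.27990436553955)
1326 ((531.09375, -72.059326171875), (185.97772216796875, 263.16925048828125), 8.192911148071289) 59.93944521336761
s bench -0.6501054156597041
428 [ 479. -203.  104.] [648.  71. 109.]
((557.9554443359375, -67.66773986816406), (150.82235717773438, 266.47900390625), 7.374208450317383)
967 ((531.8999633789062, -71.55668640136719), (184.1827392578125, 269.1922912597656), 8.212444305419922) 59.21431152189181
```

```bash
cat >> h.py <<'E'
def Rt(ang,tilt=None):
    c,s=np.cos(ang),np.sin(ang); return np.array([[c,s,0],[s,-c,0],[0,0,-1.]])
def go(*wp):
    """each wp: (x,y,z,jawangle[world]) -> tool-frame numbers from now"""
    s=robot.sense();R0=R.from_rotvec(s['orientation']).as_matrix();p=s['position']
    print('t',round(s['time_s'],2),'pos',p.round(1),'ang',round(float(np.arctan2(R0[1,0],R0[0,0])),3),'tilt',R0[2].round(3),'F',s['force'].round(1),'w',round(s['width'],1))
    for w in wp:
        d=R0.T@(np.array(w[:3])-p)/100
        r=R.from_matrix(R0.T@Rt(w[3])).as_rotvec()/np.pi
        print(' ',w,'->',d.round(3),r.round(4))
E
python3 - <<'E'
from h import *
go((427.5,339.5,230,1.55),(427.5,339.5,90,1.55))
E
```

```text
t 1.9 pos [151.4 528.8 231.3] ang 1.292 tilt [ 0. -0. -1.] F [-0.2 -1.2  0.5] w 85.5
  (427.5, 339.5, 230, 1.55) -> [-1.06   3.176  0.013] [-0.     -0.     -0.0821]
  (427.5, 339.5, 90, 1.55) -> [-1.06   3.176  1.413] [-0.     -0.     -0.0821]
```

arm_command --plan '[{"x":-0.175,"y":0.5},{"x":-0.35,"y":1.0}]' --grip_force 40

```text
invalid input at $.plan[0]: expected keys x, y, z, wx, wy, wz, jaw
```

arm_command --plan '[{"x":-0.175,"y":0.5},{"x":-0.35,"y":1.0}]'

```text
invalid input at $.plan[0]: expected keys x, y, z, wx, wy, wz, jaw
```

arm_command --plan '[{"x":-0.175,"y":0.5,"wz":-0.04},{"x":-0.36,"y":1.0,"wz":-0.08},{"x":-0.36,"y":1.0,"wz":-0.082},{"x":-0.36,"y":1.0,"wz":-0.082}]'

```text
invalid input at $.plan[0]: expected keys x, y, z, wx, wy, wz, jaw
```

Run:
```python
from h import *
p,d=vision.snapshot('side');W=cloud('side',d)
for n,c in dict(a=(563,343),b=(427,340),c=(445,212),d=(566,240)).items(): print(n,fit_fin(W,c,zl=55))
go((428,339.5,90,1.55),(428,339.5,40,1.55))
```

```text
a (99, array([562.8, 343.2]), array([561.8, 344.2]), [14.3, 44.6], 0.005, np.float64(70.4))
b (105, array([428.7, 339.8]), array([428.3, 341.3]), [17.2, 42.3], -0.032, np.float64(69.6))
c (92, array([447.7, 214.4]), array([447.6, 215.3]), [16.5, 41.6], -0.023, np.float64(67.9))
d (92, array([564.6, 239. ]), array([563.5, 240.7]), [16.4, 44.6], 0.105, np.float64(68.6))
t 1.95 pos [151.4 528.8 231.3] ang 1.292 tilt [ 0. -0. -1.] F [ 0.5  0.6 -0.1] w 85.3
  (428, 339.5, 90, 1.55) -> [-1.058  3.18   1.413] [-0.     -0.     -0.0821]
  (428, 339.5, 40, 1.55) -> [-1.058  3.18   1.913] [-0.     -0.     -0.0821]
```

arm_command --plan '[{"x":-0.175,"y":0.5,"z":0,"wx":0,"wy":0,"wz":0,"jaw":0.4},{"x":-0.35,"y":1.0,"z":0,"wx":0,"wy":0,"wz":0,"jaw":0.4}]' --grip_force 40

```text
time_s: 2.2
position: [238.4, 467.2, 231.3]
orientation: [2.506, 1.894, 0.001]
force: [0.7, -0.1, 0.2]
width: 59.6
```

arm_command --plan '[{"x":-0.175,"y":0.5,"z":0,"wx":0,"wy":0,"wz":0,"jaw":0.4},{"x":-0.35,"y":1.0,"z":0,"wx":0,"wy":0,"wz":0,"jaw":0.4}]'

```text
time_s: 2.45
position: [325.6, 405.4, 231.5]
orientation: [-2.508, -1.892, -0.001]
force: [0.9, 0.5, -0.3]
width: 60.1
```

arm_command --plan '[{"x":-0.175,"y":0.5,"z":0,"wx":0,"wy":0,"wz":-0.04,"jaw":0.4},{"x":-0.36,"y":1.0,"z":0,"wx":0,"wy":0,"wz":-0.08,"jaw":0.4},{"x":-0.36,"y":1.0,"z":0,"wx":0,"wy":0,"wz":-0.082,"jaw":0.4},{"x":-0.36,"y":1.0,"z":0,"wx":0,"wy":0,"wz":-0.082,"jaw":0.4}]'

```text
time_s: 2.95
position: [410.4, 344.4, 231.3]
orientation: [-2.246, -2.196, 0.0]
force: [-0.7, 0.3, 0.0]
width: 59.4
```

Run:
```python
from h import *
go((428,339.5,90,1.55),(428,339.5,40,1.55))
```

```text
t 2.95 pos [410.4 344.4 231.3] ang 1.548 tilt [ 0.    -0.001 -1.   ] F [-0.7  0.3  0. ] w 59.4
  (428, 339.5, 90, 1.55) -> [-0.046  0.178  1.412] [-0.0002 -0.0001 -0.0005]
  (428, 339.5, 40, 1.55) -> [-0.046  0.178  1.912] [-0.0002 -0.0001 -0.0005]
```

arm_command --plan '[{"x":-0.045,"y":0.18,"z":0.5,"wx":0,"wy":0,"wz":0,"jaw":0.4},{"x":-0.045,"y":0.18,"z":1.0,"wx":0,"wy":0,"wz":0,"jaw":0.4},{"x":-0.045,"y":0.18,"z":1.0,"wx":0,"wy":0,"wz":0,"jaw":0.4}]'

```text
time_s: 3.32
position: [424.4, 338.5, 126.3]
orientation: [-2.241, -2.198, 0.017]
force: [-0.0, -0.6, 0.4]
width: 59.6
```

arm_command --plan '[{"x":0,"y":0,"z":0.4,"wx":0,"wy":0,"wz":0,"jaw":0.4},{"x":0,"y":0,"z":0.75,"wx":0,"wy":0,"wz":0,"jaw":0.4},{"x":0,"y":0,"z":0.91,"wx":0,"wy":0,"wz":0,"jaw":0.4},{"x":0,"y":0,"z":0.91,"wx":0,"wy":0,"wz":0,"jaw":0.0},{"x":0,"y":0,"z":0.91,"wx":0,"wy":0,"wz":0,"jaw":-0.9},{"x":0,"y":0,"z":0.91,"wx":0,"wy":0,"wz":0,"jaw":-0.9},{"x":0,"y":0,"z":0.91,"wx":0,"wy":0,"wz":0,"jaw":-0.9}]'

```text
time_s: 4.2
position: [429.8, 340.2, 42.5]
orientation: [2.245, 2.197, 0.006]
force: [-0.1, -0.2, 5.4]
width: 12.9
```

Run:
```python
from h import *
go((428,339.5,140,1.55))
zoom('side','g1.png',180,230,400,380,3)
```

```text
t 4.2 pos [429.8 340.2  42.5] ang 1.549 tilt [ 0.002  0.003 -1.   ] F [-0.1 -0.2  5.4] w 12.9
  (428, 339.5, 140, 1.55) -> [-0.005 -0.014 -0.975] [ 0.001  -0.0007 -0.0002]
```

View pics/g1.png

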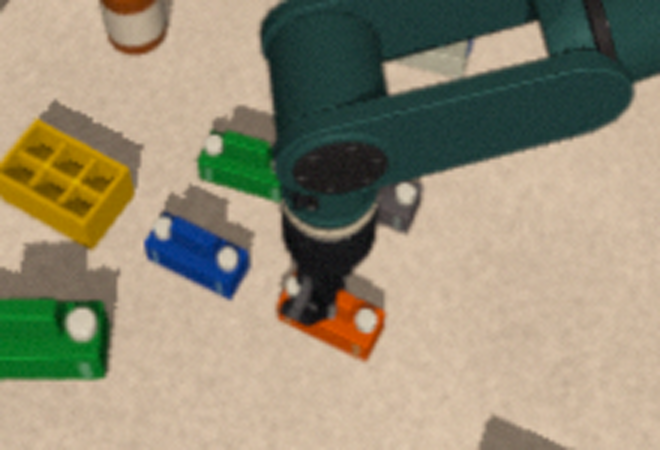

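arm_command --plan '[{"x":0,"y":0,"z":-0.2,"wx":0,"wy":0,"wz":0,"jaw":-0.9},{"x":0,"y":0,"z":-0.6,"wx":0,"wy":0,"wz":0,"jaw":-0.9},{"x":0,"y":0,"z":-1.0,"wx":0,"wy":0,"wz":0,"jaw":-0.9},{"x":0,"y":0,"z":-1.0,"wx":0,"wy":0,"wz":0,"jaw":-0.9}]'

```text
time_s: 4.75
position: [430.6, 340.7, 144.6]
orientation: [2.244, 2.196, 0.013]
force: [-0.1, -0.1, -1.8]
width: 13.1
```

arm_command --plan '[{"x":-0.4,"y":0.15,"z":-0.4,"wx":0,"wy":0,"wz":0,"jaw":-0.9},{"x":-1.0,"y":0.3,"z":-0.4,"wx":0,"wy":0,"wz":0,"jaw":-0.9}]'

```text
time_s: 5.0
position: [457.7, 239.2, 182.1]
orientation: [2.24, 2.2, 0.007]
force: [1.6, -1.5, -1.3]
width: 13.1
```

arm_command --plan '[{"x":-0.5,"y":0.15,"z":0,"wx":0,"wy":0,"wz":0,"jaw":-0.9},{"x":-1.0,"y":0.3,"z":0,"wx":0,"wy":0,"wz":0,"jaw":-0.9}]'

```text
time_s: 5.25
position: [483.5, 136.4, 178.3]
orientation: [-2.243, -2.197, 0.004]
force: [1.4, 0.1, -1.2]
width: 13.1
```

arm_command --plan '[{"x":-0.5,"y":0.15,"z":0,"wx":0,"wy":0,"wz":0,"jaw":-0.9},{"x":-1.0,"y":0.3,"z":0,"wx":0,"wy":0,"wz":0,"jaw":-0.9}]'

```text
time_s: 5.5
position: [511.4, 36.0, 178.1]
orientation: [-2.243, -2.196, 0.003]
force: [1.0, 0.5, -1.2]
width: 13.3
```

arm_command --plan '[{"x":-0.5,"y":0.15,"z":0,"wx":0,"wy":0,"wz":-0.025,"jaw":-0.9},{"x":-1.0,"y":0.3,"z":0,"wx":0,"wy":0,"wz":-0.0525,"jaw":-0.9},{"x":-1.0,"y":0.3,"z":0,"wx":0,"wy":0,"wz":-0.0525,"jaw":-0.9}]'

```text
time_s: 5.88
position: [539.5, -66.4, 177.6]
orientation: [-2.061, -2.367, 0.004]
force: [0.2, 0.3, -1.6]
width: 13.0
```

Run:
```python
from h import *
go((577.5,-149.5,180,1.714))
p,d=zoom('side','g2.png',220,100,440,280,3)
W=cloud('side',d)
for n,c in dict(a=(563,343),c=(445,212),d=(566,240)).items(): print(n,fit_fin(W,c,zl=55))
```

```text
t 5.88 pos [539.5 -66.4 177.6] ang 1.709 tilt [ 0.001 -0.004 -1.   ] F [ 0.2  0.3 -1.6] w 13.0
  (577.5, -149.5, 180, 1.714) -> [-0.876  0.262 -0.025] [-0.0013 -0.0002 -0.0016]
a (100, array([562.4, 344.1]), array([562.3, 344.2]), [15.4, 44.6], -0.005, np.float64(68.4))
c (92, array([447.7, 214.2]), array([447.4, 215.1]), [17.5, 42.5], -0.006, np.float64(68.3))
d (93, array([564.2, 239.7]), array([563.3, 241. ]), [15.6, 44.4], 0.114, np.float64(69.9))
```

View pics/g2.png

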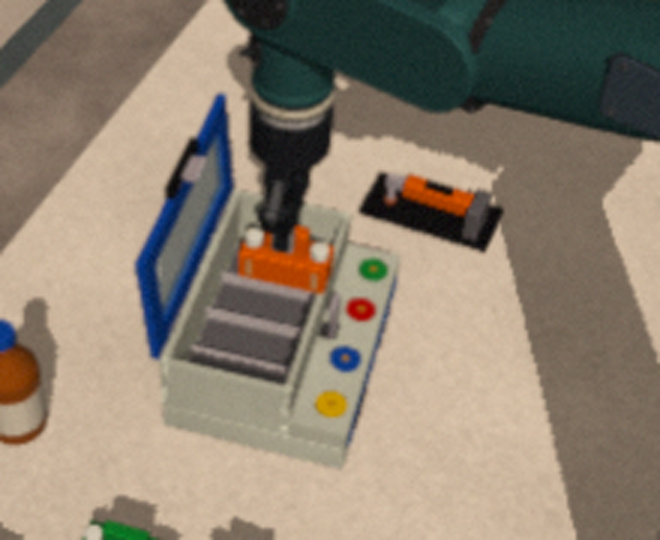

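arm_command --plan '[{"x":-0.45,"y":0.13,"z":0,"wx":0,"wy":0,"wz":0,"jaw":-0.9},{"x":-0.875,"y":0.26,"z":0,"wx":0,"wy":0,"wz":-0.0015,"jaw":-0.9},{"x":-0.875,"y":0.26,"z":0,"wx":0,"wy":0,"wz":-0.0015,"jaw":-0.9},{"x":-0.875,"y":0.26,"z":0,"wx":0,"wy":0,"wz":-0.0015,"jaw":-0.9}]'

```text
time_s: 6.42
position: [577.7, -144.3, 179.1]
orientation: [-2.048, -2.379, 0.0]
force: [-0.2, -0.2, -0.1]
width: 13.2
```

Run:
```python
from h import *
go((577.5,-149.5,79,1.714))
p,d=zoom('top','g3.png',240,150,420,290,4)
```

```text
t 6.42 pos [ 577.7 -144.3  179.1] ang 1.72 tilt [ 0.002 -0.002 -1.   ] F [-0.2 -0.2 -0.1] w 13.2
  (577.5, -149.5, 79, 1.714) -> [-0.054 -0.008  1.001] [-0.0006 -0.0007  0.002 ]
```

View pics/g3.png

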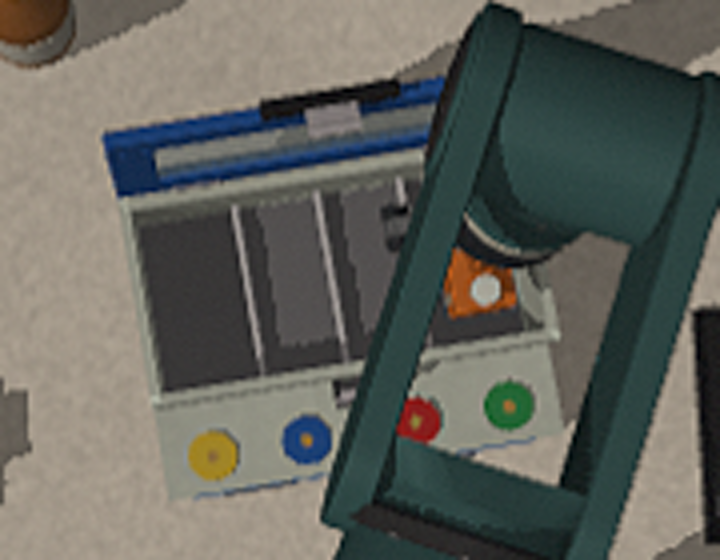

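arm_command --plan '[{"x":-0.05,"y":0,"z":0.4,"wx":0,"wy":0,"wz":0.002,"jaw":-0.9},{"x":-0.05,"y":0,"z":0.8,"wx":0,"wy":0,"wz":0.002,"jaw":-0.9},{"x":-0.05,"y":0,"z":0.96,"wx":0,"wy":0,"wz":0.002,"jaw":-0.9},{"x":-0.05,"y":0,"z":1.0,"wx":0,"wy":0,"wz":0.002,"jaw":-0.9},{"x":-0.05,"y":0,"z":1.0,"wx":0,"wy":0,"wz":0.002,"jaw":-0.9}]'

```text
time_s: 7.1
position: [579.9, -150.7, 81.9]
orientation: [2.056, 2.372, 0.002]
force: [0.7, 0.6, -1.3]
width: 12.9
```

Run:
```python
from h import *
go((577.5,-149.5,79,1.714))
p,d=zoom('side','g4.png',240,120,400,280,3.5)
```

```text
t 7.1 pos [ 579.9 -150.7   81.9] ang 1.714 tilt [-0.001  0.002 -1.   ] F [ 0.7  0.6 -1.3] w 12.9
  (577.5, -149.5, 79, 1.714) -> [ 0.015 -0.022  0.029] [ 0.0007  0.0003 -0.0001]
```

View pics/g4.png

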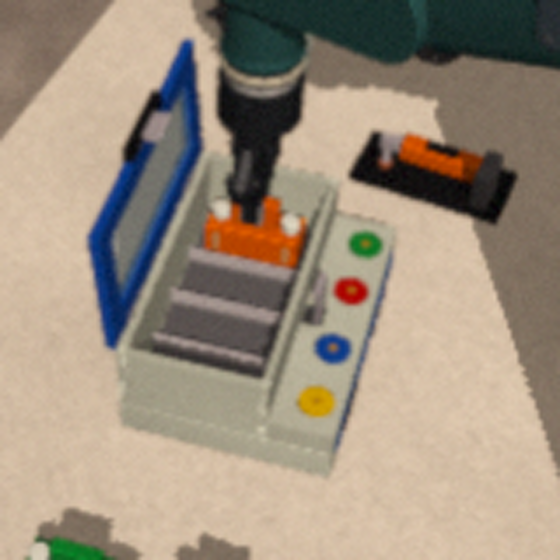

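arm_command --plan '[{"x":0.01,"y":-0.02,"z":0.02,"wx":0,"wy":0,"wz":0,"jaw":-0.9},{"x":0.01,"y":-0.02,"z":0.03,"wx":0,"wy":0,"wz":0,"jaw":-0.9}]'

```text
time_s: 7.4
position: [577.2, -150.3, 78.1]
orientation: [2.057, 2.373, 0.001]
force: [-0.0, -0.9, -1.3]
width: 12.9
```

arm_command --plan '[{"x":0,"y":0,"z":0.015,"wx":0,"wy":0,"wz":0,"jaw":-0.9},{"x":0,"y":0,"z":0.015,"wx":0,"wy":0,"wz":0,"jaw":-0.9}]'

```text
time_s: 7.65
position: [577.1, -150.4, 77.5]
orientation: [2.057, 2.373, 0.001]
force: [-2.6, 1.0, 4.5]
width: 12.8
```

Contact. Release and lift.

arm_command --plan '[{"x":0,"y":0,"z":-0.02,"wx":0,"wy":0,"wz":0,"jaw":-0.4},{"x":0,"y":0,"z":-0.02,"wx":0,"wy":0,"wz":0,"jaw":-0.4},{"x":0,"y":0,"z":-0.3,"wx":0,"wy":0,"wz":0,"jaw":-0.4},{"x":0,"y":0,"z":-0.8,"wx":0,"wy":0,"wz":0,"jaw":-0.4},{"x":0.4,"y":-0.2,"z":-1.0,"wx":0,"wy":0,"wz":0,"jaw":0.3},{"x":1.0,"y":-0.5,"z":-1.0,"wx":0,"wy":0,"wz":0,"jaw":0.4}]'

```text
time_s: 8.4
position: [517.2, -62.2, 178.4]
orientation: [2.057, 2.367, 0.005]
force: [0.8, 0.4, -0.1]
width: 59.3
```

Run:
```python
from h import *
go((448,214,100,1.57))
p,d=zoom('side','g5.png',180,120,400,340,2.7);W=cloud('side',d)
for n,c in dict(a=(563,343),c=(445,212),d=(566,240)).items(): print(n,fit_fin(W,c,zl=55))
```

```text
t 8.4 pos [517.2 -62.2 178.4] ang 1.711 tilt [-0.002  0.006 -1.   ] F [ 0.8  0.4 -0.1] w 59.3
  (448, 214, 100, 1.57) -> [ 2.833 -0.305  0.778] [0.0019 0.0004 0.0448]
a (98, array([562.3, 343.1]), array([561.9, 344. ]), [15.4, 43.0], -0.027, np.float64(67.2))
c (91, array([447.9, 214.1]), array([447.6, 215.1]), [16.9, 42.2], -0.005, np.float64(68.1))
d (88, array([564.1, 239.3]), array([563.4, 240.5]), [16.6, 42.8], 0.133, np.float64(69.7))
```

View pics/g5.png

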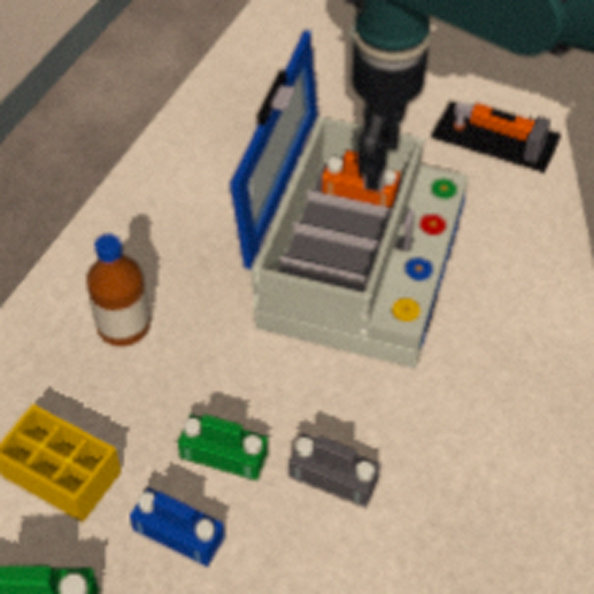

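arm_command --plan '[{"x":0.5,"y":-0.05,"z":0,"wx":0,"wy":0,"wz":0,"jaw":0.4},{"x":1.0,"y":-0.1,"z":0,"wx":0,"wy":0,"wz":0,"jaw":0.4}]'

```text
time_s: 8.7
position: [491.2, 36.6, 175.6]
orientation: [-2.059, -2.373, -0.0]
force: [-0.3, 0.5, 0.3]
width: 59.9
```

arm_command --plan '[{"x":0.5,"y":-0.05,"z":0,"wx":0,"wy":0,"wz":0.02,"jaw":0.4},{"x":1.0,"y":-0.1,"z":0,"wx":0,"wy":0,"wz":0.045,"jaw":0.4},{"x":1.0,"y":-0.1,"z":0,"wx":0,"wy":0,"wz":0.045,"jaw":0.4}]'

```text
time_s: 9.07
position: [466.8, 135.9, 175.6]
orientation: [-2.214, -2.228, -0.001]
force: [0.3, -1.0, -0.5]
width: 60.0
```

Run:
```python
from h import *
go((448.5,213.3,100,1.57))
```

```text
t 9.07 pos [466.8 135.9 175.6] ang 1.577 tilt [ 0.001 -0.    -1.   ] F [ 0.3 -1.  -0.5] w 60.0
  (448.5, 213.3, 100, 1.57) -> [ 0.774 -0.178  0.757] [-0.0001 -0.0003  0.0023]
```

arm_command --plan '[{"x":0.4,"y":-0.1,"z":0.2,"wx":0,"wy":0,"wz":0.002,"jaw":0.4},{"x":0.775,"y":-0.18,"z":0.6,"wx":0,"wy":0,"wz":0.002,"jaw":0.4},{"x":0.775,"y":-0.18,"z":0.75,"wx":0,"wy":0,"wz":0.002,"jaw":0.4},{"x":0.775,"y":-0.18,"z":0.75,"wx":0,"wy":0,"wz":0.002,"jaw":0.4}]'

```text
time_s: 9.57
position: [449.2, 209.3, 99.3]
orientation: [-2.227, -2.215, 0.005]
force: [0.1, -0.9, 0.7]
width: 59.3
```

Run:
```python
from h import *
go((448.5,213.3,44,1.57))
```

```text
t 9.57 pos [449.2 209.3  99.3] ang 1.565 tilt [-0.002 -0.003 -1.   ] F [ 0.1 -0.9  0.7] w 59.3
  (448.5, 213.3, 44, 1.57) -> [ 0.041 -0.006  0.553] [-0.0009  0.0006 -0.0016]
```

arm_command --plan '[{"x":0.02,"y":0,"z":0.3,"wx":0,"wy":0,"wz":-0.001,"jaw":0.4},{"x":0.02,"y":0,"z":0.55,"wx":0,"wy":0,"wz":-0.001,"jaw":0.4},{"x":0.02,"y":0,"z":0.55,"wx":0,"wy":0,"wz":-0.001,"jaw":0.4},{"x":0.02,"y":0,"z":0.55,"wx":0,"wy":0,"wz":-0.001,"jaw":0.4}]'

```text
time_s: 10.07
position: [451.4, 212.3, 47.8]
orientation: [2.224, 2.216, 0.005]
force: [-0.2, -0.0, -0.2]
width: 59.7
```

arm_command --plan '[{"x":0.01,"y":-0.02,"z":0.03,"wx":0,"wy":0,"wz":0,"jaw":-0.1},{"x":0.01,"y":-0.02,"z":0.03,"wx":0,"wy":0,"wz":0,"jaw":-0.9},{"x":0.01,"y":-0.02,"z":0.03,"wx":0,"wy":0,"wz":0,"jaw":-0.9},{"x":0.01,"y":-0.02,"z":0.03,"wx":0,"wy":0,"wz":0,"jaw":-0.9}]'

```text
time_s: 10.58
position: [447.8, 213.7, 43.2]
orientation: [2.224, 2.219, 0.001]
force: [0.2, -0.5, 1.1]
width: 13.0
```

arm_command --plan '[{"x":0,"y":0,"z":-0.2,"wx":0,"wy":0,"wz":0,"jaw":-0.9},{"x":0,"y":0,"z":-0.6,"wx":0,"wy":0,"wz":0,"jaw":-0.9},{"x":-0.2,"y":0.1,"z":-1.0,"wx":0,"wy":0,"wz":0,"jaw":-0.9},{"x":-0.6,"y":0.3,"z":-1.0,"wx":0,"wy":0,"wz":0,"jaw":-0.9}]'

```text
time_s: 11.08
position: [479.8, 154.7, 147.2]
orientation: [2.217, 2.22, 0.012]
force: [1.1, 0.0, -1.6]
width: 12.7
```

arm_command --plan '[{"x":-0.4,"y":0.2,"z":-0.35,"wx":0,"wy":0,"wz":0,"jaw":-0.9},{"x":-1.0,"y":0.4,"z":-0.35,"wx":0,"wy":0,"wz":0,"jaw":-0.9}]'

```text
time_s: 11.32
position: [519.3, 53.8, 181.1]
orientation: [2.218, 2.219, 0.008]
force: [0.7, 0.7, -1.4]
width: 13.4
```

arm_command --plan '[{"x":-0.5,"y":0.2,"z":0,"wx":0,"wy":0,"wz":-0.02,"jaw":-0.9},{"x":-1.0,"y":0.4,"z":0,"wx":0,"wy":0,"wz":-0.045,"jaw":-0.9},{"x":-1.0,"y":0.4,"z":0,"wx":0,"wy":0,"wz":-0.045,"jaw":-0.9},{"x":-1.0,"y":0.4,"z":0,"wx":0,"wy":0,"wz":-0.045,"jaw":-0.9}]'

```text
time_s: 11.82
position: [556.4, -45.5, 177.2]
orientation: [-2.061, -2.368, 0.0]
force: [-0.9, 0.7, -2.5]
width: 13.1
```

Run:
```python
from h import *
go((568.7,-94,180,1.714))
```

```text
t 11.82 pos [556.4 -45.5 177.2] ang 1.709 tilt [ 0.001 -0.001 -1.   ] F [-0.9  0.7 -2.5] w 13.1
  (568.7, -94, 180, 1.714) -> [-0.497  0.055 -0.029] [-0.0004 -0.0004 -0.0016]
```

arm_command --plan '[{"x":-0.5,"y":0.05,"z":0,"wx":0,"wy":0,"wz":-0.002,"jaw":-0.9},{"x":-0.5,"y":0.05,"z":0,"wx":0,"wy":0,"wz":-0.002,"jaw":-0.9},{"x":-0.5,"y":0.05,"z":0,"wx":0,"wy":0,"wz":-0.002,"jaw":-0.9},{"x":-0.5,"y":0.05,"z":0,"wx":0,"wy":0,"wz":-0.002,"jaw":-0.9}]'

```text
time_s: 12.32
position: [568.4, -93.1, 177.9]
orientation: [-2.052, -2.378, -0.001]
force: [0.1, -0.1, -0.9]
width: 13.4
```

arm_command --plan '[{"x":0,"y":0,"z":0.3,"wx":0,"wy":0,"wz":0,"jaw":-0.9},{"x":0,"y":0,"z":0.6,"wx":0,"wy":0,"wz":0,"jaw":-0.9},{"x":0,"y":0,"z":0.7,"wx":0,"wy":0,"wz":0,"jaw":-0.9},{"x":0,"y":0,"z":0.7,"wx":0,"wy":0,"wz":0,"jaw":-0.9},{"x":0,"y":0,"z":0.7,"wx":0,"wy":0,"wz":0,"jaw":-0.9}]'

```text
time_s: 12.95
position: [569.7, -94.7, 109.6]
orientation: [2.052, 2.375, 0.002]
force: [-0.3, 0.0, -0.9]
width: 12.8
```

Run:
```python
from h import *
go((568.7,-94,78.5,1.714))
p,d=zoom('side','g6.png',240,120,400,280,3.5)
```

```text
t 12.95 pos [569.7 -94.7 109.6] ang 1.716 tilt [-0.001  0.003 -1.   ] F [-0.3  0.  -0.9] w 12.8
  (568.7, -94, 78.5, 1.714) -> [ 0.009 -0.01   0.311] [0.0009 0.0003 0.0008]
```

View pics/g6.png

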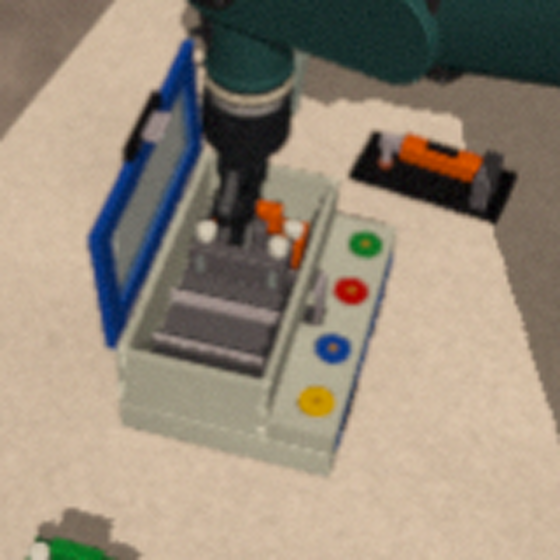

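arm_command --plan '[{"x":0,"y":0,"z":0.2,"wx":0,"wy":0,"wz":0,"jaw":-0.9},{"x":0,"y":0,"z":0.29,"wx":0,"wy":0,"wz":0,"jaw":-0.9},{"x":0,"y":0,"z":0.31,"wx":0,"wy":0,"wz":0,"jaw":-0.9},{"x":0,"y":0,"z":0.325,"wx":0,"wy":0,"wz":0,"jaw":-0.9},{"x":0,"y":0,"z":0.325,"wx":0,"wy":0,"wz":0,"jaw":-0.9}]'

```text
time_s: 13.62
position: [569.0, -95.2, 78.0]
orientation: [2.053, 2.375, 0.0]
force: [-3.1, -1.6, 7.4]
width: 13.2
```

Contact; release and rise.

arm_command --plan '[{"x":0,"y":0,"z":-0.02,"wx":0,"wy":0,"wz":0,"jaw":-0.4},{"x":0,"y":0,"z":-0.02,"wx":0,"wy":0,"wz":0,"jaw":-0.4},{"x":0,"y":0,"z":-0.3,"wx":0,"wy":0,"wz":0,"jaw":-0.4},{"x":0,"y":0,"z":-0.8,"wx":0,"wy":0,"wz":0,"jaw":-0.4},{"x":0.4,"y":0,"z":-1.0,"wx":0,"wy":0,"wz":0,"jaw":0.3},{"x":1.0,"y":0,"z":-1.0,"wx":0,"wy":0,"wz":0,"jaw":0.4}]'

```text
time_s: 14.38
position: [556.0, 4.0, 178.3]
orientation: [2.055, 2.369, 0.006]
force: [-0.3, 0.3, 0.0]
width: 59.4
```

Run:
```python
from h import *
p,d=zoom('side','g7.png',180,120,400,340,2.7);W=cloud('side',d)
for n,c in dict(a=(563,343),d=(566,240)).items(): print(n,fit_fin(W,c,zl=55))
go((564.3,239,100,1.70))
```

```text
a (97, array([562.2, 343.6]), array([561.9, 344.1]), [14.3, 43.8], -0.019, np.float64(68.9))
d (91, array([563.6, 239.7]), array([563.9, 240.7]), [16.0, 43.9], 0.157, np.float64(69.1))
t 14.43 pos [553.5  12.6 177.1] ang 1.721 tilt [ 0.007  0.003 -1.   ] F [-2.1  4.7  0.3] w 60.0
  (564.3, 239, 100, 1.7) -> [2.216 0.443 0.788] [ 0.001  -0.0023  0.0067]
```

View pics/g7.png

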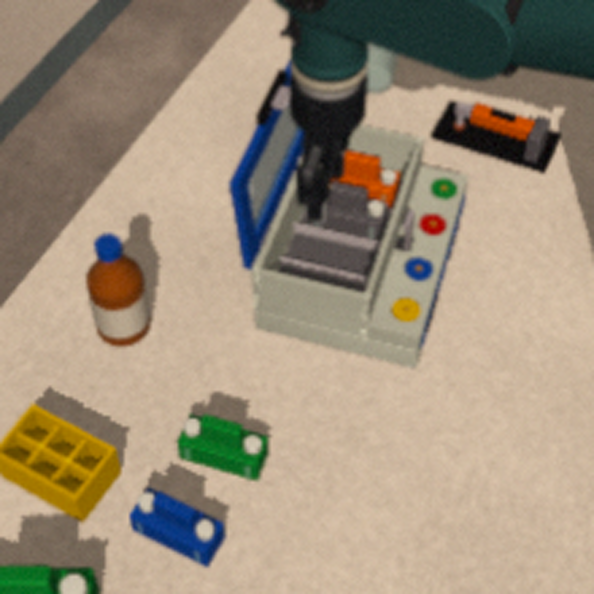

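arm_command --plan '[{"x":0.5,"y":0.1,"z":0,"wx":0,"wy":0,"wz":0,"jaw":0.4},{"x":1.0,"y":0.2,"z":0,"wx":0,"wy":0,"wz":0,"jaw":0.4}]'

```text
time_s: 14.68
position: [559.5, 107.3, 175.2]
orientation: [2.055, 2.376, 0.0]
force: [0.5, -0.1, -0.4]
width: 59.3
```

arm_command --plan '[{"x":0.5,"y":0.1,"z":0,"wx":0,"wy":0,"wz":0.005,"jaw":0.4},{"x":1.0,"y":0.2,"z":0,"wx":0,"wy":0,"wz":0.005,"jaw":0.4},{"x":1.0,"y":0.2,"z":0.3,"wx":0,"wy":0,"wz":0.005,"jaw":0.4},{"x":1.0,"y":0.2,"z":0.3,"wx":0,"wy":0,"wz":0.005,"jaw":0.4}]'

```text
time_s: 15.18
position: [562.8, 208.0, 141.9]
orientation: [-2.069, -2.359, 0.009]
force: [0.3, -1.3, -0.2]
width: 60.3
```

Run:
```python
from h import *
go((564.3,239,100,1.70))
```

```text
t 15.18 pos [562.8 208.  141.9] ang 1.702 tilt [-0.001 -0.007 -1.   ] F [ 0.3 -1.3 -0.2] w 60.3
  (564.3, 239, 100, 1.7) -> [0.306 0.058 0.418] [-0.0022  0.0003  0.0006]
```

arm_command --plan '[{"x":0.3,"y":0.05,"z":0.1,"wx":0,"wy":0,"wz":0,"jaw":0.4},{"x":0.3,"y":0.05,"z":0.6,"wx":0,"wy":0,"wz":0,"jaw":0.4},{"x":0.3,"y":0.05,"z":0.75,"wx":0,"wy":0,"wz":0,"jaw":0.4},{"x":0.3,"y":0.05,"z":0.75,"wx":0,"wy":0,"wz":0,"jaw":0.4},{"x":0.3,"y":0.05,"z":0.75,"wx":0,"wy":0,"wz":0,"jaw":0.4}]'

```text
time_s: 15.8
position: [567.4, 238.2, 72.7]
orientation: [2.073, 2.358, 0.005]
force: [-0.1, -0.4, 0.0]
width: 59.9
```

Run:
```python
from h import *
go((564.3,239,43.5,1.70))
```

```text
t 15.8 pos [567.4 238.2  72.7] ang 1.7 tilt [ 0.001  0.004 -1.   ] F [-0.1 -0.4  0. ] w 59.9
  (564.3, 239, 43.5, 1.7) -> [ 0.012 -0.031  0.292] [ 0.0012 -0.0002 -0.0002]
```

arm_command --plan '[{"x":0,"y":-0.015,"z":0.2,"wx":0,"wy":0,"wz":0,"jaw":0.4},{"x":0,"y":-0.015,"z":0.26,"wx":0,"wy":0,"wz":0,"jaw":0.4},{"x":0,"y":-0.015,"z":0.26,"wx":0,"wy":0,"wz":0,"jaw":0.4},{"x":0,"y":-0.015,"z":0.26,"wx":0,"wy":0,"wz":0,"jaw":0.0},{"x":0,"y":-0.015,"z":0.26,"wx":0,"wy":0,"wz":0,"jaw":-0.9},{"x":0,"y":-0.015,"z":0.26,"wx":0,"wy":0,"wz":0,"jaw":-0.9},{"x":0,"y":-0.015,"z":0.26,"wx":0,"wy":0,"wz":0,"jaw":-0.9}]'

```text
time_s: 16.68
position: [564.8, 238.3, 44.9]
orientation: [2.073, 2.36, 0.002]
force: [-1.6, -0.5, 1.3]
width: 13.0
```

arm_command --plan '[{"x":0,"y":0,"z":-0.2,"wx":0,"wy":0,"wz":0,"jaw":-0.9},{"x":0,"y":0,"z":-0.6,"wx":0,"wy":0,"wz":0,"jaw":-0.9},{"x":-0.2,"y":0,"z":-1.0,"wx":0,"wy":0,"wz":0,"jaw":-0.9},{"x":-0.7,"y":-0.1,"z":-1.0,"wx":0,"wy":0,"wz":0,"jaw":-0.9}]'

```text
time_s: 17.18
position: [566.6, 168.9, 150.8]
orientation: [2.064, 2.359, 0.015]
force: [1.2, -1.2, -1.4]
width: 13.2
```

arm_command --plan '[{"x":-0.4,"y":-0.05,"z":-0.35,"wx":0,"wy":0,"wz":0,"jaw":-0.9},{"x":-1.0,"y":-0.15,"z":-0.35,"wx":0,"wy":0,"wz":-0.004,"jaw":-0.9}]'

```text
time_s: 17.42
position: [563.4, 65.9, 184.3]
orientation: [2.051, 2.372, 0.009]
force: [1.0, 0.2, -0.8]
width: 13.1
```

arm_command --plan '[{"x":-0.5,"y":-0.07,"z":0,"wx":0,"wy":0,"wz":0,"jaw":-0.9},{"x":-1.0,"y":-0.15,"z":0,"wx":0,"wy":0,"wz":0,"jaw":-0.9},{"x":-1.0,"y":-0.15,"z":0,"wx":0,"wy":0,"wz":0,"jaw":-0.9},{"x":-1.0,"y":-0.15,"z":0,"wx":0,"wy":0,"wz":0,"jaw":-0.9},{"x":-1.0,"y":-0.15,"z":0,"wx":0,"wy":0,"wz":0,"jaw":-0.9}]'

```text
time_s: 18.05
position: [561.0, -33.6, 179.6]
orientation: [-2.056, -2.375, -0.001]
force: [-0.4, -0.1, -1.0]
width: 13.1
```

Run:
```python
from h import *
go((560.7,-38.6,110,1.714))
p,d=zoom('side','g8.png',180,120,400,340,2.7);W=cloud('side',d)
print(fit_fin(W,(563,343),zl=55))
```

```text
t 18.05 pos [561.  -33.6 179.6] ang 1.715 tilt [ 0.  0. -1.] F [-0.4 -0.1 -1. ] w 13.1
  (560.7, -38.6, 110, 1.714) -> [-0.05  -0.01   0.696] [ 0.0001 -0.0001  0.0002]
(97, array([562.1, 343. ]), array([561.4, 344. ]), [15.4, 44.1], -0.025, np.float64(69.9))
```

View pics/g8.png

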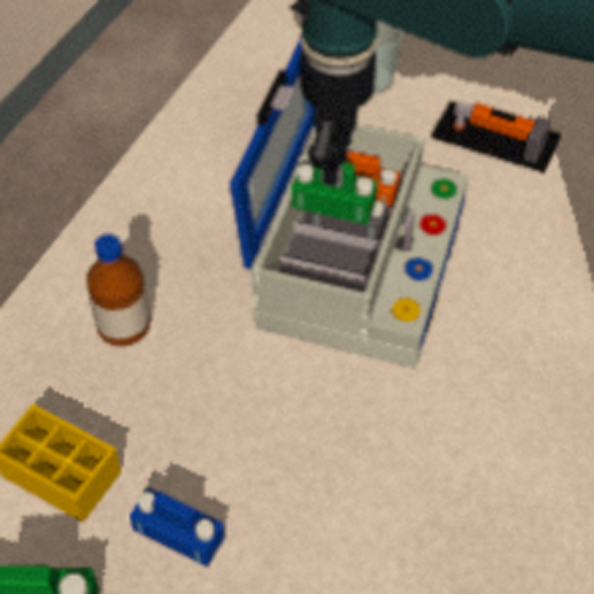

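arm_command --plan '[{"x":-0.05,"y":-0.01,"z":0,"wx":0,"wy":0,"wz":0,"jaw":-0.9},{"x":-0.05,"y":-0.01,"z":0.4,"wx":0,"wy":0,"wz":0,"jaw":-0.9},{"x":-0.05,"y":-0.01,"z":0.7,"wx":0,"wy":0,"wz":0,"jaw":-0.9},{"x":-0.05,"y":-0.01,"z":0.9,"wx":0,"wy":0,"wz":0,"jaw":-0.9},{"x":-0.05,"y":-0.01,"z":0.95,"wx":0,"wy":0,"wz":0,"jaw":-0.9},{"x":-0.05,"y":-0.01,"z":0.95,"wx":0,"wy":0,"wz":0,"jaw":-0.9},{"x":-0.05,"y":-0.01,"z":0.95,"wx":0,"wy":0,"wz":0,"jaw":-0.9}]'

```text
time_s: 18.98
position: [561.6, -40.0, 85.8]
orientation: [2.056, 2.372, 0.002]
force: [-0.3, 0.5, -1.3]
width: 13.0
```

arm_command --plan '[{"x":0.01,"y":0,"z":0.04,"wx":0,"wy":0,"wz":0,"jaw":-0.9},{"x":0.01,"y":0,"z":0.06,"wx":0,"wy":0,"wz":0,"jaw":-0.9},{"x":0.01,"y":0,"z":0.065,"wx":0,"wy":0,"wz":0,"jaw":-0.9},{"x":0.01,"y":0,"z":0.065,"wx":0,"wy":0,"wz":0,"jaw":-0.9}]'

```text
time_s: 19.48
position: [561.1, -39.0, 79.9]
orientation: [2.057, 2.372, 0.002]
force: [-1.6, -0.9, 5.2]
width: 13.0
```

arm_command --plan '[{"x":0,"y":0,"z":-0.02,"wx":0,"wy":0,"wz":0,"jaw":-0.4},{"x":0,"y":0,"z":-0.02,"wx":0,"wy":0,"wz":0,"jaw":-0.4},{"x":0,"y":0,"z":-0.3,"wx":0,"wy":0,"wz":0,"jaw":-0.4},{"x":0,"y":0,"z":-0.8,"wx":0,"wy":0,"wz":0,"jaw":-0.4},{"x":0.4,"y":0,"z":-1.0,"wx":0,"wy":0,"wz":0,"jaw":0.3},{"x":1.0,"y":0.1,"z":-1.0,"wx":0,"wy":0,"wz":0,"jaw":0.4}]'

```text
time_s: 20.23
position: [557.8, 61.1, 180.9]
orientation: [2.059, 2.366, 0.006]
force: [0.8, 0.2, -0.5]
width: 59.2
```

arm_command --plan '[{"x":0.5,"y":0.07,"z":0,"wx":0,"wy":0,"wz":0,"jaw":0.4},{"x":1.0,"y":0.15,"z":0,"wx":0,"wy":0,"wz":0,"jaw":0.4}]'

```text
time_s: 20.48
position: [556.7, 164.2, 177.7]
orientation: [2.058, 2.373, 0.0]
force: [1.1, -0.3, 0.2]
width: 59.6
```

arm_command --plan '[{"x":0.5,"y":0.07,"z":0,"wx":0,"wy":0,"wz":0.02,"jaw":0.4},{"x":1.0,"y":0.15,"z":0.1,"wx":0,"wy":0,"wz":0.051,"jaw":0.4},{"x":1.0,"y":0.15,"z":0.2,"wx":0,"wy":0,"wz":0.051,"jaw":0.4}]'

```text
time_s: 20.85
position: [556.9, 267.2, 156.9]
orientation: [-2.235, -2.206, -0.0]
force: [1.3, -0.8, 1.1]
width: 59.8
```

Run:
```python
from h import *
go((562.8,342,80,1.555))
p,d=zoom('side','g9.png',180,120,400,340,2.7);W=cloud('side',d)
print(fit_fin(W,(563,343),zl=55))
```

```text
t 20.85 pos [556.9 267.2 156.9] ang 1.558 tilt [ 0.001 -0.001 -1.   ] F [ 1.3 -0.8  1.1] w 59.8
  (562.8, 342, 80, 1.555) -> [0.748 0.05  0.77 ] [-0.0002 -0.0003  0.0009]
(96, array([562.9, 343. ]), array([561.7, 343.9]), [14.9, 43.9], -0.03, np.float64(68.1))
```

View pics/g9.png

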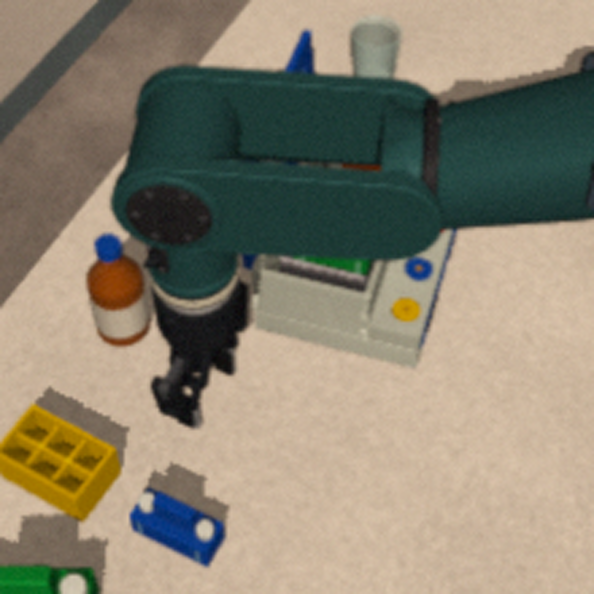

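arm_command --plan '[{"x":0.5,"y":0.05,"z":0.1,"wx":0,"wy":0,"wz":0.002,"jaw":0.4},{"x":0.75,"y":0.05,"z":0.6,"wx":0,"wy":0,"wz":0.002,"jaw":0.4},{"x":0.75,"y":0.05,"z":0.8,"wx":0,"wy":0,"wz":0.002,"jaw":0.4},{"x":0.75,"y":0.05,"z":0.8,"wx":0,"wy":0,"wz":0.002,"jaw":0.4},{"x":0.75,"y":0.05,"z":0.8,"wx":0,"wy":0,"wz":0.002,"jaw":0.4}]'

```text
time_s: 21.52
position: [565.4, 337.6, 79.9]
orientation: [2.249, 2.191, 0.004]
force: [0.8, -0.2, -0.0]
width: 60.0
```

Run:
```python
from h import *
go((562.8,342,43.5,1.55))
```

```text
t 21.52 pos [565.4 337.6  79.9] ang 1.545 tilt [ 0.001  0.003 -1.   ] F [ 0.8 -0.2 -0. ] w 60.0
  (562.8, 342, 43.5, 1.55) -> [ 0.043 -0.028  0.364] [ 0.0009 -0.0003 -0.0017]
```

arm_command --plan '[{"x":0.03,"y":-0.015,"z":0.2,"wx":0,"wy":0,"wz":-0.001,"jaw":0.4},{"x":0.03,"y":-0.015,"z":0.34,"wx":0,"wy":0,"wz":-0.001,"jaw":0.4},{"x":0.03,"y":-0.015,"z":0.34,"wx":0,"wy":0,"wz":-0.001,"jaw":0.4},{"x":0.03,"y":-0.015,"z":0.34,"wx":0,"wy":0,"wz":-0.001,"jaw":0.0},{"x":0.03,"y":-0.015,"z":0.34,"wx":0,"wy":0,"wz":-0.001,"jaw":-0.9},{"x":0.03,"y":-0.015,"z":0.34,"wx":0,"wy":0,"wz":-0.001,"jaw":-0.9},{"x":0.03,"y":-0.015,"z":0.34,"wx":0,"wy":0,"wz":-0.001,"jaw":-0.9}]'

```text
time_s: 22.4
position: [562.9, 341.8, 44.5]
orientation: [2.245, 2.198, 0.002]
force: [0.4, -1.2, 2.4]
width: 13.2
```

arm_command --plan '[{"x":0,"y":0,"z":-0.2,"wx":0,"wy":0,"wz":0,"jaw":-0.9},{"x":0,"y":0,"z":-0.6,"wx":0,"wy":0,"wz":0,"jaw":-0.9},{"x":-0.2,"y":0,"z":-1.0,"wx":0,"wy":0,"wz":0,"jaw":-0.9},{"x":-0.7,"y":0,"z":-1.0,"wx":0,"wy":0,"wz":0,"jaw":-0.9}]'

```text
time_s: 22.9
position: [563.7, 273.8, 150.9]
orientation: [2.238, 2.199, 0.018]
force: [2.3, -0.3, -0.6]
width: 13.0
```

arm_command --plan '[{"x":-0.4,"y":0,"z":-0.35,"wx":0,"wy":0,"wz":0,"jaw":-0.9},{"x":-1.0,"y":0,"z":-0.35,"wx":0,"wy":0,"wz":0,"jaw":-0.9}]'

```text
time_s: 23.15
position: [560.7, 171.6, 184.2]
orientation: [2.239, 2.197, 0.013]
force: [1.2, -0.4, -1.6]
width: 12.9
```

arm_command --plan '[{"x":-0.5,"y":0,"z":0,"wx":0,"wy":0,"wz":0,"jaw":-0.9},{"x":-1.0,"y":0,"z":0,"wx":0,"wy":0,"wz":-0.02,"jaw":-0.9}]'

```text
time_s: 23.4
position: [556.7, 70.1, 180.5]
orientation: [2.172, 2.268, 0.003]
force: [1.3, -0.6, -1.5]
width: 13.3
```

arm_command --plan '[{"x":-0.4,"y":0,"z":0,"wx":0,"wy":0,"wz":-0.0325,"jaw":-0.9},{"x":-0.5,"y":0,"z":0,"wx":0,"wy":0,"wz":-0.0325,"jaw":-0.9},{"x":-0.5,"y":0,"z":0,"wx":0,"wy":0,"wz":-0.0325,"jaw":-0.9},{"x":-0.5,"y":0,"z":0,"wx":0,"wy":0,"wz":-0.0325,"jaw":-0.9}]'

```text
time_s: 23.9
position: [558.9, 23.0, 179.1]
orientation: [-2.055, -2.376, -0.001]
force: [-0.7, 0.3, -0.9]
width: 13.4
```

Run:
```python
from h import *
go((552.7,16.8,85,1.714))
```

```text
t 23.9 pos [558.9  23.  179.1] ang 1.716 tilt [ 0.001  0.    -1.   ] F [-0.7  0.3 -0.9] w 13.4
  (552.7, 16.8, 85, 1.714) -> [-0.054 -0.071  0.941] [ 0.0001 -0.0002  0.0005]
```

arm_command --plan '[{"x":-0.05,"y":-0.07,"z":0,"wx":0,"wy":0,"wz":0,"jaw":-0.9},{"x":-0.05,"y":-0.07,"z":0.2,"wx":0,"wy":0,"wz":0,"jaw":-0.9},{"x":-0.05,"y":-0.07,"z":0.6,"wx":0,"wy":0,"wz":0,"jaw":-0.9},{"x":-0.05,"y":-0.07,"z":0.9,"wx":0,"wy":0,"wz":0,"jaw":-0.9},{"x":-0.05,"y":-0.07,"z":0.95,"wx":0,"wy":0,"wz":0,"jaw":-0.9},{"x":-0.05,"y":-0.07,"z":0.95,"wx":0,"wy":0,"wz":0,"jaw":-0.9},{"x":-0.05,"y":-0.07,"z":0.95,"wx":0,"wy":0,"wz":0,"jaw":-0.9}]'

```text
time_s: 24.78
position: [553.9, 15.9, 85.9]
orientation: [2.054, 2.373, 0.003]
force: [-0.2, -0.4, 0.0]
width: 13.5
```

Run:
```python
from h import *
go((552.7,16.8,79.5,1.714))
p,d=zoom('side','g10.png',240,120,400,280,3.5)
```

```text
t 24.77 pos [553.9  15.9  85.9] ang 1.715 tilt [-0.001  0.004 -1.   ] F [-0.2 -0.4  0. ] w 13.5
  (552.7, 16.8, 79.5, 1.714) -> [ 0.011 -0.011  0.064] [0.0011 0.0002 0.0003]
```

View pics/g10.png

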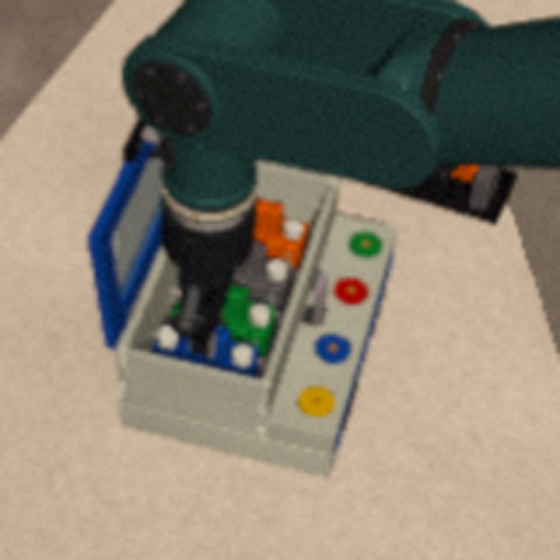

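arm_command --plan '[{"x":0.01,"y":0,"z":0.04,"wx":0,"wy":0,"wz":0,"jaw":-0.9},{"x":0.01,"y":0,"z":0.06,"wx":0,"wy":0,"wz":0,"jaw":-0.9},{"x":0.01,"y":0,"z":0.065,"wx":0,"wy":0,"wz":0,"jaw":-0.9},{"x":0.01,"y":0,"z":0.065,"wx":0,"wy":0,"wz":0,"jaw":-0.9}]'

```text
time_s: 25.32
position: [553.0, 16.7, 79.4]
orientation: [2.055, 2.374, 0.002]
force: [-2.3, -0.2, 6.5]
width: 13.1
```

arm_command --plan '[{"x":0,"y":0,"z":-0.02,"wx":0,"wy":0,"wz":0,"jaw":-0.4},{"x":0,"y":0,"z":-0.02,"wx":0,"wy":0,"wz":0,"jaw":-0.4},{"x":0,"y":0,"z":-0.3,"wx":0,"wy":0,"wz":0,"jaw":-0.4},{"x":0,"y":0,"z":-0.8,"wx":0,"wy":0,"wz":0,"jaw":-0.4},{"x":0.4,"y":0,"z":-1.0,"wx":0,"wy":0,"wz":0,"jaw":-0.4},{"x":1.0,"y":0,"z":-1.0,"wx":0,"wy":0,"wz":0,"jaw":-1}]'

```text
time_s: 26.08
position: [540.0, 115.7, 180.2]
orientation: [2.058, 2.368, 0.007]
force: [0.4, -0.4, 0.4]
width: 8.5
```

arm_command --plan '[{"x":0.5,"y":0,"z":-0.3,"wx":0,"wy":0,"wz":0,"jaw":-1},{"x":0.8,"y":0,"z":-0.7,"wx":0,"wy":0,"wz":0,"jaw":-1},{"x":0.8,"y":0,"z":-0.9,"wx":0,"wy":0,"wz":0,"jaw":-1}]'

```text
time_s: 26.45
position: [526.7, 197.6, 269.7]
orientation: [2.051, 2.378, 0.005]
force: [0.5, 0.1, -0.6]
width: 0.1
```

Run:
```python
from h import *
p,d=zoom('top','g11.png',240,150,420,290,4);W=cloud('top',d)
O=np.array([539,-70.]);c,s=np.cos(.143),np.sin(.143)
L=np.dstack([(W[...,0]-O[0])*c+(W[...,1]-O[1])*s,-(W[...,0]-O[0])*s+(W[...,1]-O[1])*c,W[...,2]])
m=(L[...,0]>-28)&(L[...,0]<80)&(abs(L[...,1])<118)&(L[...,2]>80)&(L[...,2]<104)
Q=L[m]
for y in (-84,-28,28,84):
    q=Q[abs(Q[:,1]-y)<20];print(y,len(q),(q.min(0)).round(1),q.max(0).round(1))
    k=L[(L[...,0]>-28)&(L[...,0]<80)&(abs(L[...,1]-y)<26)&(L[...,2]>60)&(L[...,2]<104)]; print('   blk',k.min(0).round(1),k.max(0).round(1),np.percentile(k[:,1],[2,98]).round(1))
# lid plane
m=(L[...,2]>125)&(L[...,2]<260)&(L[...,0]>60)&(L[...,0]<200)&(abs(L[...,1])<130)
q=L[m];print(len(q)); 
for z in range(120,260,15):
    k=q[abs(q[:,2]-z)<7]; 
    if len(k):print(z,k[:,0].min().round(1),np.median(k[:,0]).round(1),k[:,0].max().round(1))
go((700,20,270,1.714))
print(pin('top','lid_edge'))
```

```text
-84 161 [-16.6 -92.7  80.2] [ 66.7 -77.  103.9]
   blk [ -20.2 -103.9   60.3] [ 70.1 -64.7 103.9] [-102.7  -65.5]
-28 155 [-17.  -37.1  80. ] [ 67.7 -20.8 104. ]
   blk [-19.3 -47.6  61. ] [ 71.2  -9.1 104. ] [-46.6  -9.8]
28 153 [-15.8  19.5  80.1] [ 68.8  36.7 103.7]
   blk [-18.2   9.1  60.7] [ 71.8  48.  103.7] [ 9.8 46.7]
84 144 [-13.6  77.2  80.1] [ 68.   92.9 103.9]
   blk [-17.6  65.1  63.1] [ 72.2 103.5 103.9] [ 66.  102.7]
1752
120 93.6 94.4 94.9
135 91.9 96.0 100.4
150 93.1 99.3 100.9
165 94.4 100.3 102.3
180 95.3 101.3 103.3
195 96.8 102.6 104.5
210 98.4 101.1 104.1
225 99.4 102.2 103.9
240 100.6 106.0 113.6
255 88.5 105.7 114.4
t 26.5 pos [527.8 196.7 272.2] ang 1.717 tilt [ 0.001  0.007 -1.   ] F [ 1.1 -0.6  2. ] w 0.3
  (700, 20, 270, 1.714) -> [-1.999  1.446  0.031] [ 0.0024 -0.0003  0.001 ]
[(0.74, array([646.5, -56.9, 227. ]))]
```

View pics/g11.png

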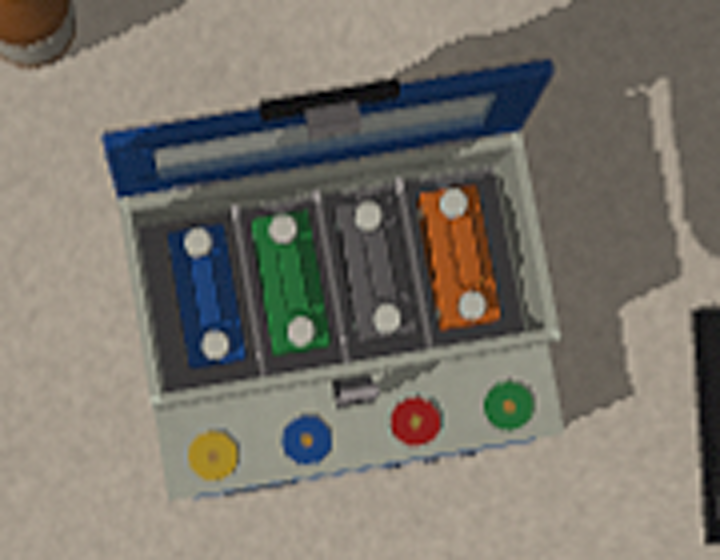

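arm_command --plan '[{"x":0,"y":0.5,"z":0,"wx":0,"wy":0,"wz":0,"jaw":-1},{"x":-0.3,"y":1.0,"z":0,"wx":0,"wy":0,"wz":0,"jaw":-1},{"x":-0.8,"y":1.0,"z":0,"wx":0,"wy":0,"wz":0,"jaw":-1}]'

```text
time_s: 26.92
position: [639.0, 129.7, 260.5]
orientation: [-2.051, -2.372, 0.01]
force: [0.6, -1.0, -0.2]
width: -0.1
```

arm_command --plan '[{"x":-0.5,"y":0.15,"z":0,"wx":0,"wy":0,"wz":0,"jaw":-1},{"x":-1.0,"y":0.3,"z":0,"wx":0,"wy":0,"wz":0,"jaw":-1}]'

```text
time_s: 27.18
position: [681.4, 33.3, 264.9]
orientation: [-2.055, -2.373, 0.003]
force: [0.4, 0.3, -0.6]
width: -0.0
```

arm_command --plan '[{"x":-0.5,"y":0,"z":0,"wx":0,"wy":0,"wz":0,"jaw":-1},{"x":-0.85,"y":0,"z":0.2,"wx":0,"wy":0,"wz":0,"jaw":-1},{"x":-0.85,"y":0,"z":0.3,"wx":0,"wy":0,"wz":0,"jaw":-1},{"x":-0.85,"y":0,"z":0.3,"wx":0,"wy":0,"wz":0,"jaw":-1}]'

```text
time_s: 27.68
position: [692.4, -48.5, 234.3]
orientation: [-2.054, -2.371, 0.003]
force: [-0.1, -0.5, 0.7]
width: -0.1
```

```bash
cat >> h.py <<'E'
O=np.array([539,-70.,0]);YAW=.143
def L2w(p): return O+R.from_euler('z',YAW).apply(np.array(p,float))
def w2L(p): return R.from_euler('z',-YAW).apply(np.array(p,float)-O)
def goL(*wp):
    print('L',w2L(robot.sense()['position']).round(1)); go(*[tuple(L2w(w).round(1))+(np.pi/2+YAW,) for w in wp])
E
python3 - <<'E'
from h import *
goL((140,0,205))
p,d=zoom('side','l1.png',200,80,400,260,3.5)
E
```

```text
L [154.9  -0.6 234.3]
t 27.68 pos [692.4 -48.5 234.3] ang 1.714 tilt [ 0.002 -0.005 -1.   ] F [-0.1 -0.5  0.7] w -0.1
  (np.float64(677.6), np.float64(-50.0), np.float64(205.0), 1.7137963267948966) -> [ 0.006 -0.147  0.293] [-0.0015 -0.0007  0.0001]
```

View pics/l1.png

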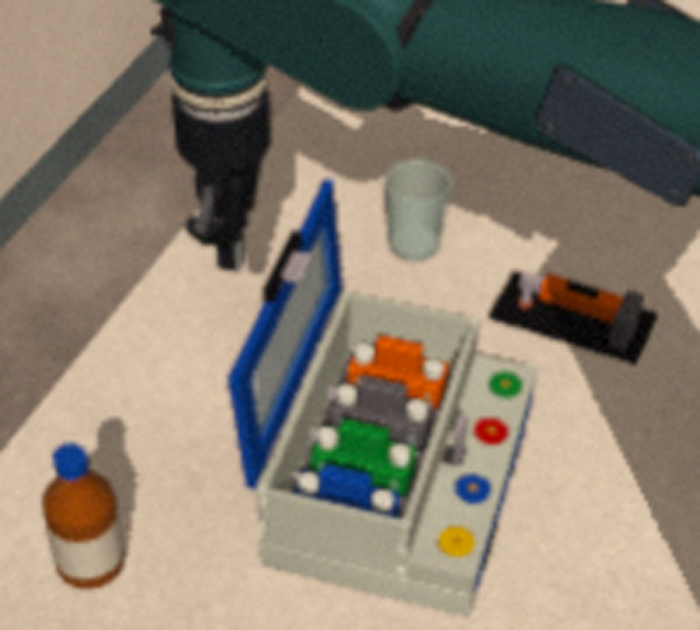

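arm_command --plan '[{"x":0,"y":0,"z":0.2,"wx":0,"wy":0,"wz":0,"jaw":-1},{"x":0,"y":-0.15,"z":0.25,"wx":0,"wy":0,"wz":0,"jaw":-1},{"x":0,"y":-0.3,"z":0.25,"wx":0,"wy":0,"wz":0,"jaw":-1},{"x":0,"y":-0.45,"z":0.25,"wx":0,"wy":0,"wz":0,"jaw":-1},{"x":0,"y":-0.6,"z":0.25,"wx":0,"wy":0,"wz":0,"jaw":-1},{"x":0,"y":-0.75,"z":0.25,"wx":0,"wy":0,"wz":0,"jaw":-1}]'

```text
time_s: 28.48
position: [620.0, -57.6, 213.6]
orientation: [2.051, 2.376, 0.005]
force: [1.9, 1.2, -1.3]
width: -0.3
```

Run:
```python
from h import *
goL((38,0,190),(11,0,158),(0,0,128))
p,d=zoom('side','l2.png',200,80,400,260,3.5)
```

```text
L [ 81.9   0.7 213.6]
t 28.48 pos [620.  -57.6 213.6] ang 1.717 tilt [-0.     0.005 -1.   ] F [ 1.9  1.2 -1.3] w -0.3
  (np.float64(576.6), np.float64(-64.6), np.float64(190.0), 1.7137963267948966) -> [-0.006 -0.441  0.234] [0.0015 0.0001 0.0011]
  (np.float64(549.9), np.float64(-68.4), np.float64(158.0), 1.7137963267948966) -> [-0.004 -0.712  0.552] [0.0015 0.0001 0.0011]
  (np.float64(539.0), np.float64(-70.0), np.float64(128.0), 1.7137963267948966) -> [-0.004 -0.823  0.852] [0.0015 0.0001 0.0011]
```

View pics/l2.png

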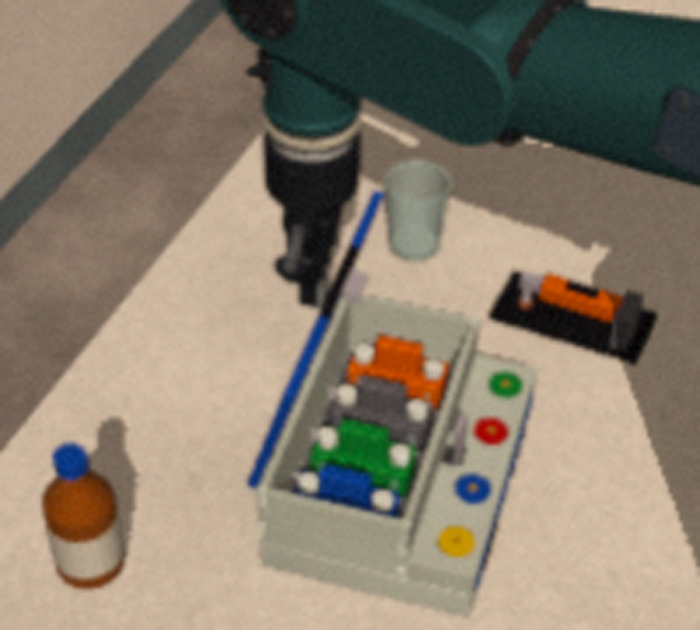

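Lid is following. Continue along the arc.

arm_command --plan '[{"x":0,"y":-0.15,"z":0.05,"wx":0,"wy":0,"wz":0,"jaw":-1},{"x":0,"y":-0.3,"z":0.12,"wx":0,"wy":0,"wz":0,"jaw":-1},{"x":0,"y":-0.44,"z":0.22,"wx":0,"wy":0,"wz":0,"jaw":-1},{"x":0,"y":-0.58,"z":0.38,"wx":0,"wy":0,"wz":0,"jaw":-1},{"x":0,"y":-0.71,"z":0.54,"wx":0,"wy":0,"wz":0,"jaw":-1},{"x":0,"y":-0.78,"z":0.69,"wx":0,"wy":0,"wz":0,"jaw":-1},{"x":0,"y":-0.81,"z":0.78,"wx":0,"wy":0,"wz":0,"jaw":-1}]'

```text
time_s: 29.4
position: [539.0, -70.1, 134.6]
orientation: [2.054, 2.376, 0.001]
force: [-0.5, 0.9, 1.8]
width: 0.0
```

Run:
```python
from h import *
goL((-32,0,140))
p,d=zoom('side','l3.png',200,80,400,260,3.5)
```

```text
L [-0.000e+00 -1.000e-01  1.346e+02]
t 29.4 pos [539.  -70.1 134.6] ang 1.716 tilt [ 0.     0.001 -1.   ] F [-0.5  0.9  1.8] w 0.0
  (np.float64(507.3), np.float64(-74.6), np.float64(140.0), 1.7137963267948966) -> [ 0.001 -0.32  -0.054] [ 0.0003 -0.      0.0007]
```

View pics/l3.png

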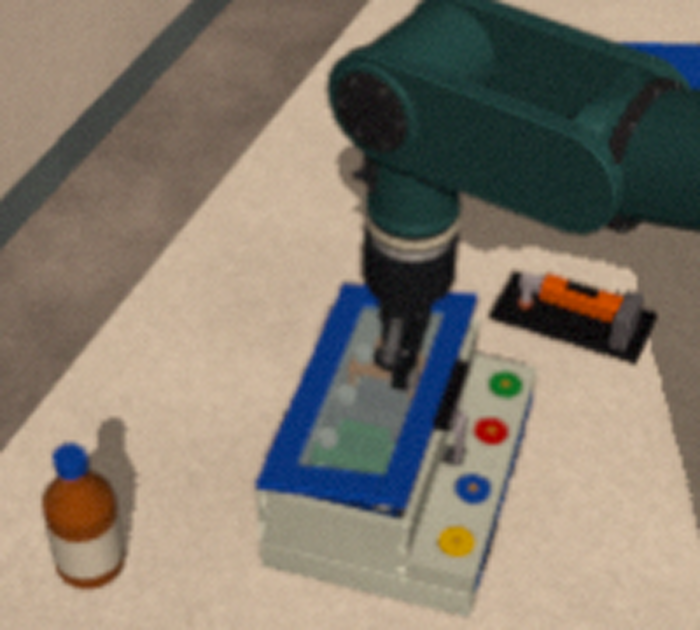

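arm_command --plan '[{"x":0,"y":0,"z":-0.18,"wx":0,"wy":0,"wz":0,"jaw":-1},{"x":0,"y":-0.32,"z":-0.18,"wx":0,"wy":0,"wz":0,"jaw":-1},{"x":0,"y":-0.32,"z":-0.1,"wx":0,"wy":0,"wz":0,"jaw":-1},{"x":0,"y":-0.32,"z":0,"wx":0,"wy":0,"wz":0,"jaw":-1},{"x":0,"y":-0.32,"z":0.05,"wx":0,"wy":0,"wz":0,"jaw":-1},{"x":0,"y":-0.32,"z":0.05,"wx":0,"wy":0,"wz":0,"jaw":-1}]'

```text
time_s: 30.2
position: [507.5, -75.5, 128.7]
orientation: [-2.055, -2.375, 0.0]
force: [0.1, -0.3, 0.6]
width: 0.2
```

Run:
```python
from h import *
goL((-32,0,118))
```

```text
L [-32.   -0.9 128.7]
t 30.2 pos [507.5 -75.5 128.7] ang 1.715 tilt [ 0.001 -0.001 -1.   ] F [ 0.1 -0.3  0.6] w 0.2
  (np.float64(507.3), np.float64(-74.6), np.float64(118.0), 1.7137963267948966) -> [ 0.009 -0.001  0.107] [-0.0003 -0.0002  0.0003]
```

arm_command --plan '[{"x":0.01,"y":0,"z":0.03,"wx":0,"wy":0,"wz":0,"jaw":-1},{"x":0.01,"y":0,"z":0.06,"wx":0,"wy":0,"wz":0,"jaw":-1},{"x":0.01,"y":0,"z":0.09,"wx":0,"wy":0,"wz":0,"jaw":-1},{"x":0.01,"y":0,"z":0.11,"wx":0,"wy":0,"wz":0,"jaw":-1},{"x":0.01,"y":0,"z":0.11,"wx":0,"wy":0,"wz":0,"jaw":-1}]'

```text
time_s: 30.82
position: [507.2, -74.4, 118.1]
orientation: [-2.056, -2.375, -0.0]
force: [0.2, -0.4, 0.3]
width: 0.3
```

arm_command --plan '[{"x":0,"y":0,"z":0.02,"wx":0,"wy":0,"wz":0,"jaw":-1},{"x":0,"y":0,"z":0.04,"wx":0,"wy":0,"wz":0,"jaw":-1},{"x":0,"y":0,"z":0.04,"wx":0,"wy":0,"wz":0,"jaw":-1}]'

```text
time_s: 31.2
position: [507.3, -74.5, 117.9]
orientation: [2.055, 2.375, 0.001]
force: [-7.0, 1.1, 14.8]
width: -0.1
```

Run:
```python
from h import *
goL((-32,0,118))
p,d=zoom('side','l4.png',240,120,400,260,5)
```

```text
L [-3.210e+01  1.000e-01  1.179e+02]
t 31.2 pos [507.3 -74.5 117.9] ang 1.715 tilt [-0.     0.001 -1.   ] F [-7.   1.1 14.8] w -0.1
  (np.float64(507.3), np.float64(-74.6), np.float64(118.0), 1.7137963267948966) -> [-0.001  0.    -0.001] [0.0004 0.0001 0.0003]
```

View pics/l4.png

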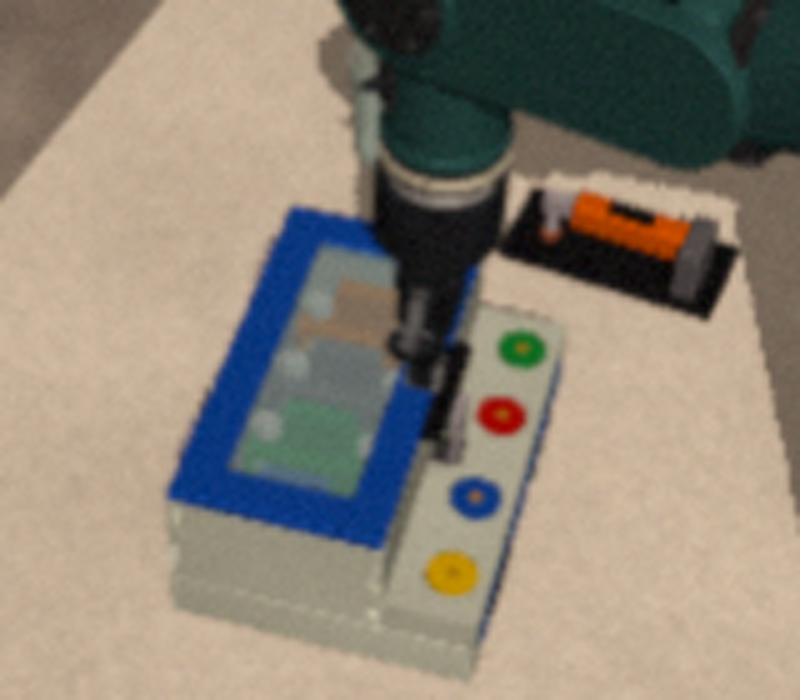

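arm_command --plan '[{"x":0,"y":0,"z":0.02,"wx":0,"wy":0,"wz":0,"jaw":-1},{"x":0,"y":0,"z":0.02,"wx":0,"wy":0,"wz":0,"jaw":-1}]'

```text
time_s: 31.5
position: [507.3, -74.5, 117.8]
orientation: [2.055, 2.374, 0.002]
force: [-10.3, 2.6, 23.7]
width: -0.3
```

arm_command --plan '[{"x":0,"y":0,"z":-0.3,"wx":0,"wy":0,"wz":0,"jaw":-1},{"x":0,"y":0,"z":-0.7,"wx":0,"wy":0,"wz":0,"jaw":-1},{"x":-0.5,"y":-0.2,"z":-1.0,"wx":0,"wy":0,"wz":0,"jaw":-0.5},{"x":-1.0,"y":-0.4,"z":-1.0,"wx":0,"wy":0,"wz":0,"jaw":0},{"x":-1.0,"y":-0.4,"z":-1.0,"wx":0,"wy":0,"wz":0,"jaw":0}]'

```text
time_s: 32.12
position: [481.2, -182.4, 212.3]
orientation: [2.062, 2.369, -0.001]
force: [0.9, 1.0, 0.2]
width: 42.5
```

Run:
```python
from h import *
p,d=zoom('side','l5.png',260,120,420,260,5);Ws=cloud('side',d)
pt,dt=zoom('top','l6.png',240,150,460,300,3.5);Wt=cloud('top',dt)
np.savez('t1.npz',p=pt,d=dt);np.savez('s1.npz',p=p,d=d)
for n,W in (('s',Ws),('t',Wt)):
    L=R.from_euler('z',-YAW).apply(W.reshape(-1,3)-O)
    for x in (-30,-20,75,85):
      m=(abs(L[:,0]-x)<5)&(abs(L[:,1]-70)<45)&(L[:,2]>90)&(L[:,2]<160); print(n,x,m.sum(),np.median(L[m,2]).round(1))
for l in ['red_top','yellow_top','green_top','blue_top','thermo_mid','thermo_tip','lid_edge']: print(l,pin('top',l))
for c,l in [('side','red_top'),('side','yellow_top'),('side','green_top'),('side','blue_top')]:pass
# discs by colour, both views
hsvt=cv2.cvtColor(pt,cv2.COLOR_RGB2HSV);hsvs=cv2.cvtColor(p,cv2.COLOR_RGB2HSV)
rng=dict(red=[(0,8),(172,180)],yellow=[(20,34)],green=[(50,80)],blue=[(98,125)])
for cam,h,W in (('top',hsvt,Wt),('side',hsvs,Ws)):
    L=R.from_euler('z',-YAW).apply(W.reshape(-1,3)-O).reshape(W.shape)
    reg=(L[...,0]>-97)&(L[...,0]<-42)&(abs(L[...,1])<128)&(L[...,2]>52)&(L[...,2]<72)
    for k,rs in rng.items():
        m=reg&(h[...,1]>110)&np.any([(h[...,0]>=a)&(h[...,0]<=b) for a,b in rs],0)
        v,u=np.nonzero(m)
        if len(u)<10: print(cam,k,len(u));continue
        hull=cv2.convexHull(np.stack([u,v],1).astype(np.float32)); e=cv2.moments(hull); cu,cv_=e['m10']/e['m00'],e['m01']/e['m00']
        w=ray(cam,cu,cv_,63);print(cam,k,len(u),(round(cu,1),round(cv_,1)),w.round(1),'L',w2L(w).round(1))
```

```text
s -30 74 117.9
s -20 78 117.6
s 75 73 117.7
s 85 72 117.6
t -30 143 119.0
t -20 142 119.0
t 75 143 119.1
t 85 136 118.9
red_top [(0.53, array([ 466.9, -113.5,   61.3])), (0.39, array([451.2,  11.2,  59.1]))]
yellow_top [(0.59, array([448.3,  14.1,  65.2]))]
green_top []
blue_top [(0.57, array([456.1, -42. ,  65.8])), (0.25, array([503. , -75.7, 119.2]))]
thermo_mid []
thermo_tip []
lid_edge [(0.59, array([506.1, -79.1, 118.3])), (0.16, array([707.9, 334.7,   5.7]))]
top red 107 (343.5, 254.9) [ 467.4 -117.5   63. ] L [-77.6 -36.8  63. ]
top yellow 118 (309.2, 260.8) [454.1 -27.5  63. ] L [-78.   54.2  63. ]
top green 3
top blue 101 (316.4, 259.6) [456.6 -46.3  63. ] L [-78.2  35.2  63. ]
side red 60 (339.7, 202.6) [ 468.2 -114.5   63. ] L [-76.4 -34.   63. ]
side yellow 83 (334.1, 221.2) [456.3 -34.9  63. ] L [-76.9  46.5  63. ]
side green 38 (344.0, 189.5) [ 476.4 -175.    63. ] L [-76.9 -95.   63. ]
side blue 52 (334.7, 219.4) [457.3 -42.5  63. ] L [-77.   38.8  63. ]
```

View pics/l6.png

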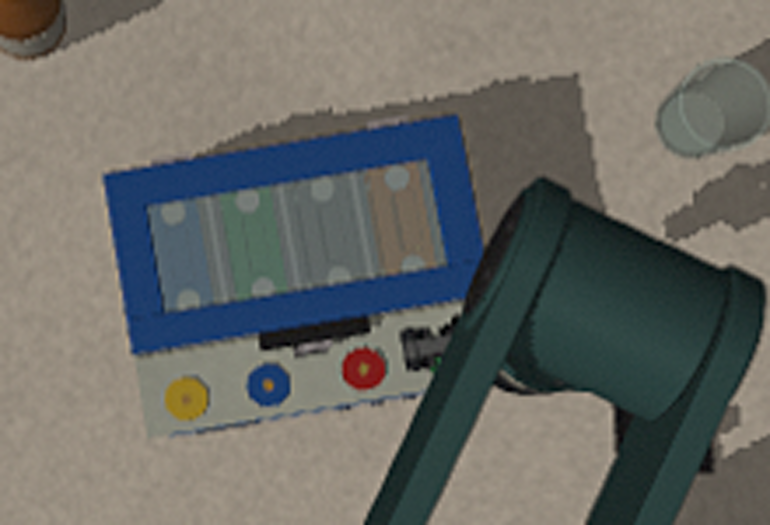

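View pics/l5.png

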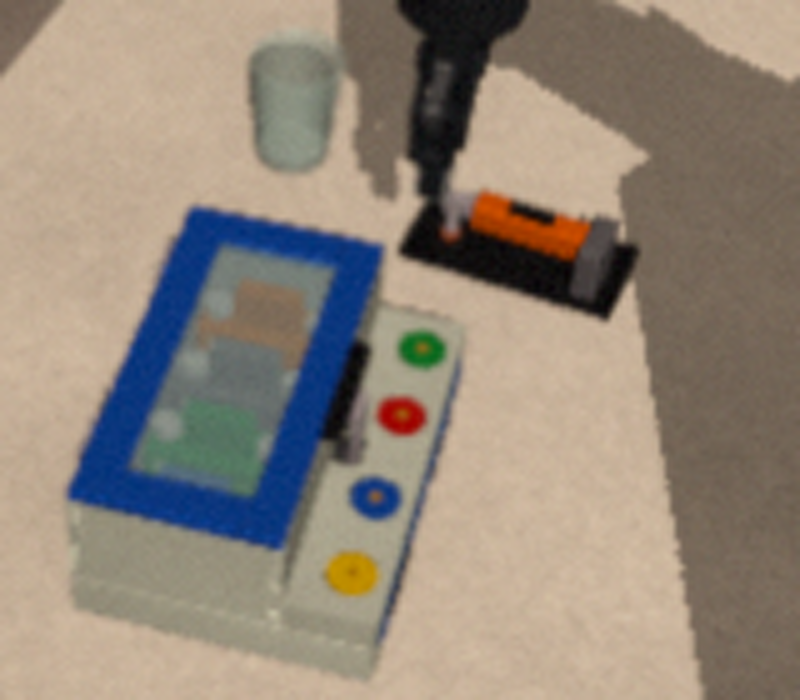

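Run:
```python
from h import *
rng=dict(red=[(0,8),(172,180)],yellow=[(20,34)],green=[(50,80)],blue=[(98,125)])
for cam,f in (('top','t0.npz'),('side','s0.npz'),('top','t1.npz'),('side','s1.npz')):
    z=np.load(f);p,d=z['p'],z['d'];W=cloud(cam,d);h=cv2.cvtColor(p,cv2.COLOR_RGB2HSV)
    L=R.from_euler('z',-YAW).apply(W.reshape(-1,3)-O).reshape(W.shape)
    reg=(L[...,0]>-97)&(L[...,0]<-45)&(abs(L[...,1])<128)&(L[...,2]>45)&(L[...,2]<75)
    for k,rs in rng.items():
        m=reg&(h[...,1]>100)&np.any([(h[...,0]>=a)&(h[...,0]<=b) for a,b in rs],0)
        n,lab,st,_=cv2.connectedComponentsWithStats(m.astype(np.uint8))
        if n<2: continue
        i=1+st[1:,4].argmax();v,u=np.nonzero(lab==i)
        hull=cv2.convexHull(np.stack([u,v],1).astype(np.float32)); e=cv2.moments(hull); 
        if e['m00']==0: continue
        cu,cv_=e['m10']/e['m00'],e['m01']/e['m00']
        w=ray(cam,cu,cv_,63);print(f,k,len(u),w.round(1),'L',w2L(w).round(1))
    # thermo handle
    m=(abs(W[...,0]-455)<70)&(abs(W[...,1]+350)<45)&(W[...,2]>34)&(W[...,2]<56)
    om=m&(h[...,0]<20)&(h[...,1]>140)
    Q=W[om]
    if len(Q)>10:
        print(f,'handle',len(Q),cv2.minAreaRect(Q[:,:2].astype(np.float32)),np.percentile(Q[:,2],[50,90]).round(1))
    Q=W[m];print('  all',len(Q),cv2.minAreaRect(Q[:,:2].astype(np.float32)))
    # tray: dark pixels
    m=(abs(W[...,0]-459)<110)&(abs(W[...,1]+351)<70)&(W[...,2]>3)&(p.max(-1)<60)
    Q=W[m&(W[...,2]<18)]
    if len(Q)>20: print('  tray',cv2.minAreaRect(Q[:,:2].astype(np.float32)))
```

```text
t0.npz red 109 [ 467.5 -117.4   63. ] L [-77.6 -36.7  63. ]
t0.npz yellow 115 [447.8  15.9  63. ] L [-78.  98.  63.]
t0.npz green 98 [ 476.  -178.4   63. ] L [-77.8 -98.3  63. ]
t0.npz blue 102 [456.8 -46.5  63. ] L [-78.  35.  63.]
t0.npz handle 244 ((455.31842041015625, -349.5711364746094), (82.29642486572266, 23.961902618408203), 0.0708712637424469) [47.9 52.4]
  all 483 ((458.2899169921875, -351.270263671875), (48.8327751159668, 124.90458679199219), 87.96514892578125)
  tray ((461.5495300292969, -354.2985534667969), (159.09197998046875, 76.76605987548828), 0.11674856394529343)
s0.npz red 61 [ 468.4 -114.6   63. ] L [-76.3 -34.1  63. ]
s0.npz yellow 82 [449.1  17.5  63. ] L [-76.5  99.4  63. ]
s0.npz green 40 [ 476.6 -175.7   63. ] L [-76.8 -95.7  63. ]
s0.npz blue 53 [457.4 -42.5  63. ] L [-76.8  38.8  63. ]
s0.npz handle 125 ((455.8479309082031, -345.9721984863281), (26.543787002563477, 81.8521499633789), 87.47158813476562) [44.1 47.9]
  all 216 ((457.9115905761719, -338.83270263671875), (128.09507751464844, 44.69292449951172), 5.060170650482178)
  tray ((462.16973876953125, -34
[... 284 characters left out ...]
 0.0)
  tray ((401.7002868652344, -351.2164306640625), (85.99962615966797, 29.2000675201416), 64.06909942626953)
s1.npz red 62 [ 468.5 -114.6   63. ] L [-76.1 -34.1  63. ]
s1.npz yellow 83 [449.1  17.5  63. ] L [-76.5  99.4  63. ]
s1.npz green 40 [ 476.6 -175.7   63. ] L [-76.8 -95.7  63. ]
s1.npz blue 53 [457.4 -42.5  63. ] L [-76.8  38.8  63. ]
s1.npz handle 122 ((457.1628112792969, -345.89337158203125), (28.465627670288086, 82.88290405273438), 88.83026885986328) [43.6 48.6]
  all 210 ((457.452880859375, -339.59747314453125), (126.9398193359375, 47.88166809082031), 5.631229400634766)
  tray ((461.0631103515625, -350.31494140625), (158.90484619140625, 74.01322937011719), 1.4903433322906494)
```

Run:
```python
from h import *
go((455.5,-348.5,115,1.571))
```

```text
t 32.58 pos [ 482.1 -178.5  212.1] ang 1.716 tilt [ 0. -0. -1.] F [ 0.2 -0.7  0.1] w 42.3
  (455.5, -348.5, 115, 1.571) -> [-1.644 -0.509  0.971] [-0.     -0.0001  0.0462]
```

arm_command --plan '[{"x":-0.5,"y":-0.2,"z":0,"wx":0,"wy":0,"wz":0,"jaw":-0.1},{"x":-1.0,"y":-0.3,"z":0,"wx":0,"wy":0,"wz":0,"jaw":-0.1}]'

```text
time_s: 32.83
position: [466.6, -282.8, 212.7]
orientation: [2.053, 2.377, 0.0]
force: [1.5, -0.4, 0.5]
width: 38.5
```

arm_command --plan '[{"x":-0.4,"y":-0.1,"z":0,"wx":0,"wy":0,"wz":0.046,"jaw":-0.1},{"x":-0.64,"y":-0.21,"z":0.4,"wx":0,"wy":0,"wz":0.046,"jaw":-0.1},{"x":-0.64,"y":-0.21,"z":0.9,"wx":0,"wy":0,"wz":0.046,"jaw":-0.1},{"x":-0.64,"y":-0.21,"z":0.97,"wx":0,"wy":0,"wz":0.046,"jaw":-0.1},{"x":-0.64,"y":-0.21,"z":0.97,"wx":0,"wy":0,"wz":0.046,"jaw":-0.1}]'

```text
time_s: 33.45
position: [455.5, -348.7, 116.0]
orientation: [2.221, 2.221, 0.0]
force: [0.8, -0.5, 0.5]
width: 38.3
```

Run:
```python
from h import *
go((455.5,-348.5,20,1.571))
zoom('side','h1.png',310,120,430,220,6)
```

```text
t 33.45 pos [ 455.5 -348.7  116. ] ang 1.571 tilt [-0.  0. -1.] F [ 0.8 -0.5  0.5] w 38.3
  (455.5, -348.5, 20, 1.571) -> [0.002 0.    0.96 ] [ 0.0001  0.0001 -0.    ]
```

View pics/h1.png

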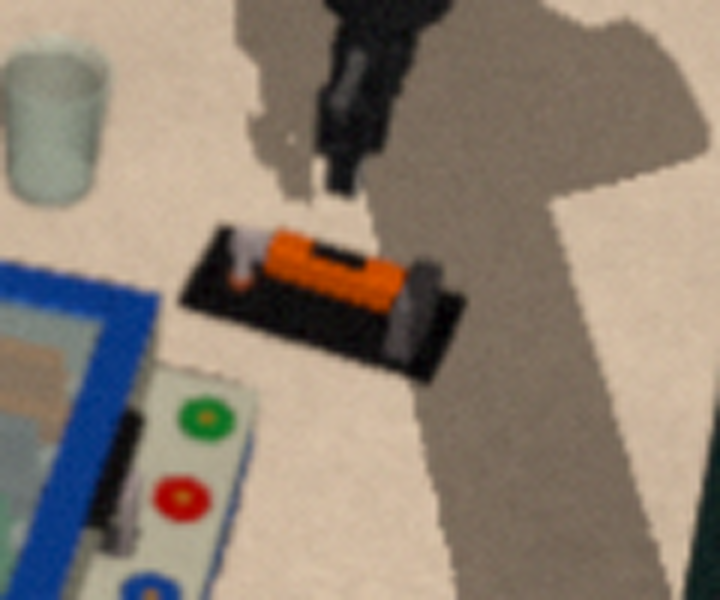

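arm_command --plan '[{"x":0,"y":0,"z":0.4,"wx":0,"wy":0,"wz":0,"jaw":-0.1},{"x":0,"y":0,"z":0.7,"wx":0,"wy":0,"wz":0,"jaw":-0.1},{"x":0,"y":0,"z":0.9,"wx":0,"wy":0,"wz":0,"jaw":-0.1},{"x":0,"y":0,"z":0.95,"wx":0,"wy":0,"wz":0,"jaw":-0.1},{"x":0,"y":0,"z":0.95,"wx":0,"wy":0,"wz":0,"jaw":-0.1},{"x":0,"y":0,"z":0.95,"wx":0,"wy":0,"wz":0,"jaw":-0.1}]' --grip_force 70

```text
time_s: 34.25
position: [456.1, -349.9, 22.4]
orientation: [2.219, 2.218, 0.0]
force: [0.6, -0.1, -0.4]
width: 38.6
```

arm_command --plan '[{"x":0.01,"y":0,"z":0.01,"wx":0,"wy":0,"wz":0,"jaw":-0.4},{"x":0.01,"y":0,"z":0.01,"wx":0,"wy":0,"wz":0,"jaw":-0.7},{"x":0.01,"y":0,"z":0.01,"wx":0,"wy":0,"wz":0,"jaw":-0.7},{"x":0.01,"y":0,"z":0.01,"wx":0,"wy":0,"wz":0,"jaw":-0.7}]'

```text
time_s: 34.75
position: [455.7, -348.7, 20.7]
orientation: [2.221, 2.219, 0.0]
force: [-0.4, -0.6, 5.8]
width: 21.4
```

Run:
```python
from h import *
go((410,-116,180,1.571))
```

```text
t 34.75 pos [ 455.7 -348.7   20.7] ang 1.57 tilt [-0.002  0.002 -1.   ] F [-0.4 -0.6  5.8] w 21.4
  (410, -116, 180, 1.571) -> [ 2.324 -0.456 -1.598] [ 0.0006  0.0005 -0.0003]
```

arm_command --plan '[{"x":0,"y":0,"z":-0.15,"wx":0,"wy":0,"wz":0,"jaw":-0.7},{"x":0,"y":0,"z":-0.4,"wx":0,"wy":0,"wz":0,"jaw":-0.7},{"x":0,"y":0,"z":-0.7,"wx":0,"wy":0,"wz":0,"jaw":-0.7},{"x":0,"y":0,"z":-1.0,"wx":0,"wy":0,"wz":0,"jaw":-0.7},{"x":0,"y":0,"z":-1.0,"wx":0,"wy":0,"wz":0,"jaw":-0.7}]'

```text
time_s: 35.38
position: [456.1, -349.0, 122.4]
orientation: [2.218, 2.216, 0.001]
force: [0.5, -0.3, -0.7]
width: 21.0
```

arm_command --plan '[{"x":0.3,"y":-0.1,"z":-0.1,"wx":0,"wy":0,"wz":0,"jaw":-0.7},{"x":0.7,"y":-0.2,"z":-0.1,"wx":0,"wy":0,"wz":0,"jaw":-0.7},{"x":1.0,"y":-0.25,"z":-0.1,"wx":0,"wy":0,"wz":0,"jaw":-0.7}]'

```text
time_s: 35.75
position: [428.4, -245.8, 127.1]
orientation: [-2.219, -2.218, 0.0]
force: [0.7, -0.6, -1.7]
width: 21.1
```

arm_command --plan '[{"x":0.4,"y":-0.1,"z":0,"wx":0,"wy":0,"wz":0,"jaw":-0.7},{"x":0.8,"y":-0.2,"z":0,"wx":0,"wy":0,"wz":0,"jaw":-0.7},{"x":1.0,"y":-0.2,"z":0,"wx":0,"wy":0,"wz":0,"jaw":-0.7}]'

```text
time_s: 36.12
position: [408.1, -145.5, 127.1]
orientation: [-2.218, -2.219, 0.001]
force: [0.3, -0.8, -1.5]
width: 20.9
```

arm_command --plan '[{"x":0.3,"y":0,"z":0,"wx":0,"wy":0,"wz":0,"jaw":-0.7},{"x":0.3,"y":0,"z":0,"wx":0,"wy":0,"wz":0,"jaw":-0.7},{"x":0.3,"y":0,"z":0,"wx":0,"wy":0,"wz":0,"jaw":-0.7}]'

```text
time_s: 36.5
position: [409.5, -118.0, 128.2]
orientation: [-2.221, -2.22, 0.002]
force: [0.4, -1.0, -1.2]
width: 20.6
```

Run:
```python
from h import *
go((410,-116,100,1.571))
zoom('side','h2.png',270,120,430,240,5)
zoom('top','h2t.png',270,190,430,310,5)
print(pin('side','thermo_tip'),pin('side','thermo_mid'),pin('top','thermo_tip'))
```

```text
t 36.5 pos [ 409.5 -118.   128.2] ang 1.57 tilt [ 0.    -0.002 -1.   ] F [ 0.4 -1.  -1.2] w 20.6
  (410, -116, 100, 1.571) -> [0.02  0.006 0.282] [-0.0006 -0.0001 -0.0002]
[(0.86, array([ 468.8, -111.9,  111.2]))] [(0.58, array([ 407.3, -120.9,  142.8]))] []
```

View pics/h2.png

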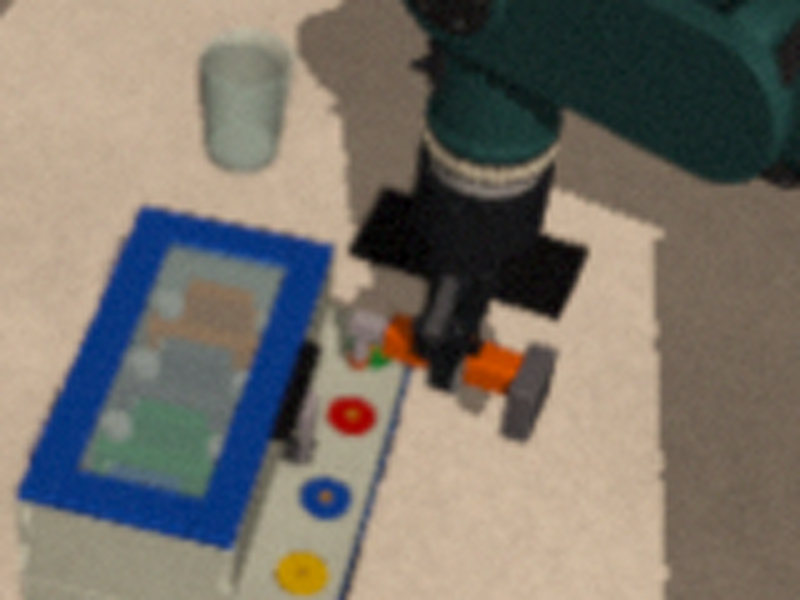

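View pics/h2t.png

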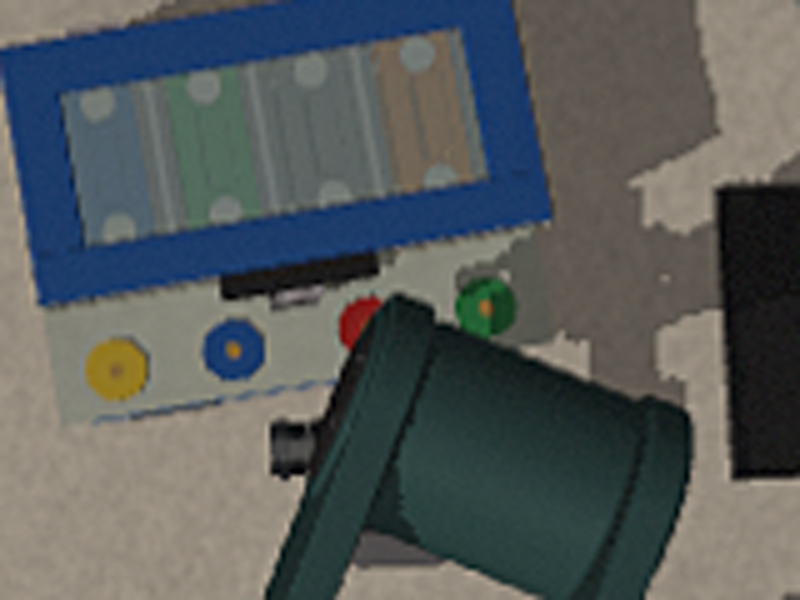

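arm_command --plan '[{"x":0.02,"y":0,"z":0.15,"wx":0,"wy":0,"wz":0,"jaw":-0.7},{"x":0.02,"y":0,"z":0.3,"wx":0,"wy":0,"wz":0,"jaw":-0.7},{"x":0.02,"y":0,"z":0.4,"wx":0,"wy":0,"wz":0,"jaw":-0.7},{"x":0.02,"y":0,"z":0.43,"wx":0,"wy":0,"wz":0,"jaw":-0.7},{"x":0.02,"y":0,"z":0.43,"wx":0,"wy":0,"wz":0,"jaw":-0.7}]'

```text
time_s: 37.38
position: [410.1, -115.9, 86.1]
orientation: [-2.222, -2.22, 0.0]
force: [1.1, 0.1, -1.8]
width: 20.8
```

Run:
```python
from h import *
go((410,-116,80,1.571))
p,d=zoom('side','h3.png',310,160,390,220,9)
print(proj('side',[[468,-116,63],[468,-116,67]]))
print(pin('side','thermo_tip'),pin('side','thermo_mid'))
```

```text
t 37.38 pos [ 410.1 -115.9   86.1] ang 1.57 tilt [ 0. -0. -1.] F [ 1.1  0.1 -1.8] w 20.8
  (410, -116, 80, 1.571) -> [-0.001 -0.001  0.061] [-0.0001 -0.0001 -0.0003]
[[339.94146653 202.31318104]
 [340.04734208 201.4808578 ]]
[(0.77, array([ 470.6, -110. ,   67. ])), (0.22, array([626.5, -52.7, 109.3]))] [(0.6, array([ 460.5, -349.7,   -2.1])), (0.56, array([ 407.8, -117.5,  100. ]))]
```

View pics/h3.png

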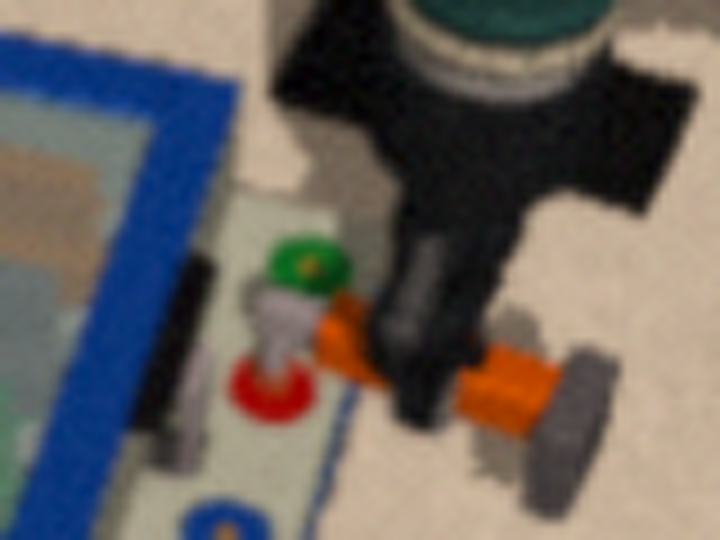

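arm_command --plan '[{"x":0,"y":0,"z":0.03,"wx":0,"wy":0,"wz":0,"jaw":-0.7},{"x":0,"y":0,"z":0.055,"wx":0,"wy":0,"wz":0,"jaw":-0.7},{"x":0,"y":0,"z":0.065,"wx":0,"wy":0,"wz":0,"jaw":-0.7},{"x":0,"y":0,"z":0.065,"wx":0,"wy":0,"wz":0,"jaw":-0.7}]'

```text
time_s: 38.02
position: [410.1, -115.9, 79.8]
orientation: [2.222, 2.221, 0.0]
force: [-0.1, -0.5, -1.4]
width: 21.0
```

arm_command --plan '[{"x":0,"y":0,"z":0.01,"wx":0,"wy":0,"wz":0,"jaw":-0.7},{"x":0,"y":0,"z":0.01,"wx":0,"wy":0,"wz":0,"jaw":-0.7}]'

```text
time_s: 38.28
position: [410.1, -116.0, 79.5]
orientation: [2.222, 2.22, 0.0]
force: [-3.0, 0.1, 4.0]
width: 20.7
```

Contact at z≈79.5 with a few N. Hold about a second.

arm_command --plan '[{"x":0,"y":0,"z":0,"wx":0,"wy":0,"wz":0,"jaw":-0.7},{"x":0,"y":0,"z":0,"wx":0,"wy":0,"wz":0,"jaw":-0.7},{"x":0,"y":0,"z":0,"wx":0,"wy":0,"wz":0,"jaw":-0.7},{"x":0,"y":0,"z":0,"wx":0,"wy":0,"wz":0,"jaw":-0.7},{"x":0,"y":0,"z":0,"wx":0,"wy":0,"wz":0,"jaw":-0.7},{"x":0,"y":0,"z":0,"wx":0,"wy":0,"wz":0,"jaw":-0.7},{"x":0,"y":0,"z":0,"wx":0,"wy":0,"wz":0,"jaw":-0.7}]'

```text
time_s: 39.15
position: [410.2, -116.0, 79.5]
orientation: [2.222, 2.22, 0.0]
force: [-3.5, 0.6, 6.1]
width: 20.6
```

Run:
```python
from h import *
go((390.5,16.7,110,1.571))
p,d=zoom('side','h4.png',310,160,390,220,9)
```

```text
t 39.15 pos [ 410.2 -116.    79.5] ang 1.57 tilt [-0.  0. -1.] F [-3.5  0.6  6.1] w 20.6
  (390.5, 16.7, 110, 1.571) -> [ 1.327 -0.197 -0.306] [ 0.0001  0.0001 -0.0003]
```

View pics/h4.png

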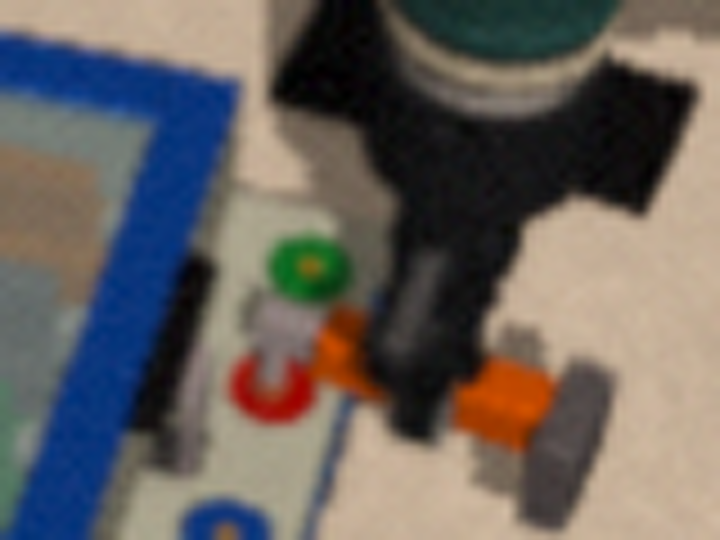

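arm_command --plan '[{"x":0,"y":0,"z":0,"wx":0,"wy":0,"wz":0,"jaw":-0.7},{"x":0,"y":0,"z":-0.2,"wx":0,"wy":0,"wz":0,"jaw":-0.7},{"x":0,"y":0,"z":-0.4,"wx":0,"wy":0,"wz":0,"jaw":-0.7},{"x":0.3,"y":-0.05,"z":-0.4,"wx":0,"wy":0,"wz":0,"jaw":-0.7},{"x":0.7,"y":-0.1,"z":-0.4,"wx":0,"wy":0,"wz":0,"jaw":-0.7},{"x":1.0,"y":-0.15,"z":-0.4,"wx":0,"wy":0,"wz":0,"jaw":-0.7}]'

```text
time_s: 39.95
position: [395.0, -14.7, 118.2]
orientation: [-2.222, -2.22, -0.001]
force: [1.2, -0.6, -1.3]
width: 21.3
```

arm_command --plan '[{"x":0.33,"y":-0.05,"z":0,"wx":0,"wy":0,"wz":0,"jaw":-0.7},{"x":0.33,"y":-0.05,"z":0,"wx":0,"wy":0,"wz":0,"jaw":-0.7},{"x":0.33,"y":-0.05,"z":0.2,"wx":0,"wy":0,"wz":0,"jaw":-0.7},{"x":0.33,"y":-0.05,"z":0.3,"wx":0,"wy":0,"wz":0,"jaw":-0.7},{"x":0.33,"y":-0.05,"z":0.3,"wx":0,"wy":0,"wz":0,"jaw":-0.7},{"x":0.33,"y":-0.05,"z":0.3,"wx":0,"wy":0,"wz":0,"jaw":-0.7}]'

```text
time_s: 40.7
position: [390.7, 16.7, 89.2]
orientation: [2.223, 2.219, 0.001]
force: [-0.3, -0.2, -0.2]
width: 21.0
```

Run:
```python
from h import *
go((390.5,16.7,79.5,1.571))
p,d=zoom('side','h5.png',310,180,390,240,9)
```

```text
t 40.7 pos [390.7  16.7  89.2] ang 1.569 tilt [-0.     0.001 -1.   ] F [-0.3 -0.2 -0.2] w 21.0
  (390.5, 16.7, 79.5, 1.571) -> [-0.    -0.002  0.097] [ 0.0003  0.     -0.0005]
```

View pics/h5.png

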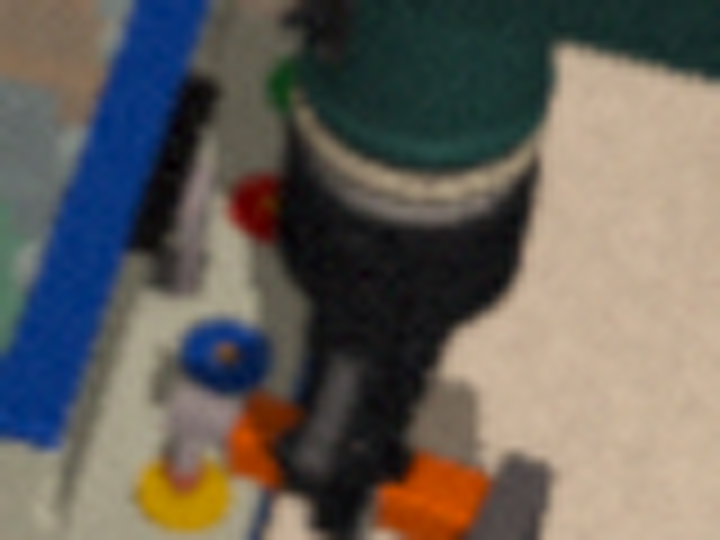

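arm_command --plan '[{"x":0,"y":0,"z":0.05,"wx":0,"wy":0,"wz":0,"jaw":-0.7},{"x":0,"y":0,"z":0.085,"wx":0,"wy":0,"wz":0,"jaw":-0.7},{"x":0,"y":0,"z":0.1,"wx":0,"wy":0,"wz":0,"jaw":-0.7},{"x":0,"y":0,"z":0.11,"wx":0,"wy":0,"wz":0,"jaw":-0.7},{"x":0,"y":0,"z":0.11,"wx":0,"wy":0,"wz":0,"jaw":-0.7}]'

```text
time_s: 41.38
position: [390.0, 17.0, 79.3]
orientation: [2.222, 2.221, -0.001]
force: [-5.9, 0.3, 8.5]
width: 20.8
```

arm_command --plan '[{"x":0,"y":0,"z":0,"wx":0,"wy":0,"wz":0,"jaw":-0.7},{"x":0,"y":0,"z":0,"wx":0,"wy":0,"wz":0,"jaw":-0.7},{"x":0,"y":0,"z":0,"wx":0,"wy":0,"wz":0,"jaw":-0.7},{"x":0,"y":0,"z":0,"wx":0,"wy":0,"wz":0,"jaw":-0.7},{"x":0,"y":0,"z":0,"wx":0,"wy":0,"wz":0,"jaw":-0.7},{"x":0,"y":0,"z":0,"wx":0,"wy":0,"wz":0,"jaw":-0.7},{"x":0,"y":0,"z":0,"wx":0,"wy":0,"wz":0,"jaw":-0.7}]'

```text
time_s: 42.25
position: [390.0, 17.1, 79.3]
orientation: [2.222, 2.221, -0.0]
force: [-5.1, -0.9, 8.4]
width: 20.7
```

Run:
```python
from h import *
go((418.3,-177,110,1.571))
p,d=zoom('side','h6.png',310,180,390,240,9)
```

```text
t 42.25 pos [390.   17.1  79.3] ang 1.57 tilt [-0. -0. -1.] F [-5.1 -0.9  8.4] w 20.7
  (418.3, -177, 110, 1.571) -> [-1.941  0.284 -0.306] [-0.      0.0001 -0.0002]
```

View pics/h6.png

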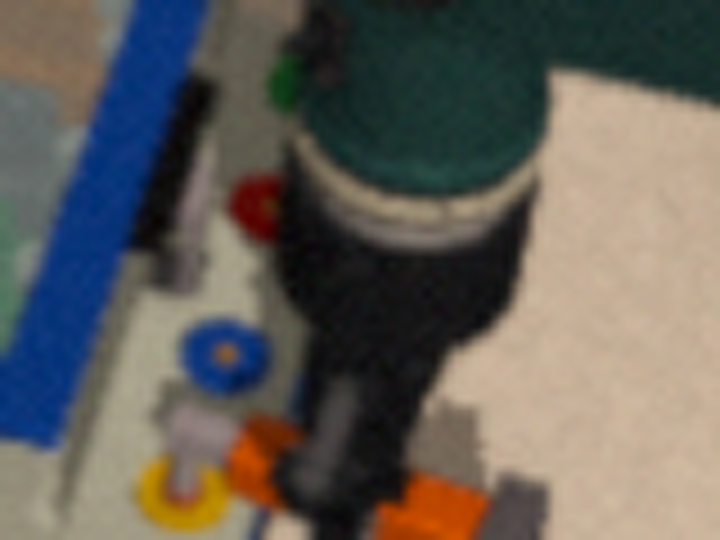

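arm_command --plan '[{"x":0,"y":0,"z":-0.2,"wx":0,"wy":0,"wz":0,"jaw":-0.7},{"x":0,"y":0,"z":-0.4,"wx":0,"wy":0,"wz":0,"jaw":-0.7},{"x":-0.3,"y":0.05,"z":-0.4,"wx":0,"wy":0,"wz":0,"jaw":-0.7},{"x":-0.7,"y":0.1,"z":-0.4,"wx":0,"wy":0,"wz":0,"jaw":-0.7},{"x":-1.0,"y":0.14,"z":-0.4,"wx":0,"wy":0,"wz":0,"jaw":-0.7}]'

```text
time_s: 42.92
position: [404.3, -84.1, 117.8]
orientation: [2.222, 2.22, 0.0]
force: [1.0, -0.2, -0.7]
width: 20.8
```

arm_command --plan '[{"x":-0.4,"y":0.06,"z":0,"wx":0,"wy":0,"wz":0,"jaw":-0.7},{"x":-0.8,"y":0.12,"z":0,"wx":0,"wy":0,"wz":0,"jaw":-0.7},{"x":-0.94,"y":0.14,"z":0,"wx":0,"wy":0,"wz":0,"jaw":-0.7},{"x":-0.94,"y":0.14,"z":0.2,"wx":0,"wy":0,"wz":0,"jaw":-0.7},{"x":-0.94,"y":0.14,"z":0.3,"wx":0,"wy":0,"wz":0,"jaw":-0.7},{"x":-0.94,"y":0.14,"z":0.3,"wx":0,"wy":0,"wz":0,"jaw":-0.7},{"x":-0.94,"y":0.14,"z":0.3,"wx":0,"wy":0,"wz":0,"jaw":-0.7}]'

```text
time_s: 43.8
position: [418.4, -176.6, 88.3]
orientation: [2.221, 2.221, 0.001]
force: [0.4, -1.3, -1.6]
width: 20.5
```

Run:
```python
from h import *
go((418.3,-177,79.5,1.571))
p,d=zoom('side','h7.png',310,150,390,210,9)
```

```text
t 43.8 pos [ 418.4 -176.6   88.3] ang 1.571 tilt [-0.     0.001 -1.   ] F [ 0.4 -1.3 -1.6] w 20.5
  (418.3, -177, 79.5, 1.571) -> [-0.004 -0.001  0.088] [ 0.0003  0.0001 -0.0001]
```

View pics/h7.png

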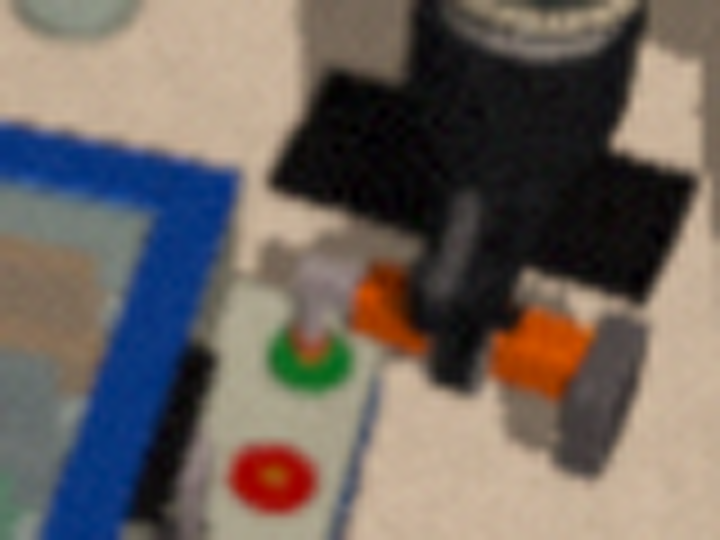

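Foot sits over the green disc's middle (~(312,345) vs disc (311,358), 9 mm above it). Touch.

arm_command --plan '[{"x":0,"y":0,"z":0.05,"wx":0,"wy":0,"wz":0,"jaw":-0.7},{"x":0,"y":0,"z":0.08,"wx":0,"wy":0,"wz":0,"jaw":-0.7},{"x":0,"y":0,"z":0.095,"wx":0,"wy":0,"wz":0,"jaw":-0.7},{"x":0,"y":0,"z":0.1,"wx":0,"wy":0,"wz":0,"jaw":-0.7},{"x":0,"y":0,"z":0.1,"wx":0,"wy":0,"wz":0,"jaw":-0.7}]'

```text
time_s: 44.48
position: [418.0, -176.9, 79.4]
orientation: [2.222, 2.221, 0.0]
force: [-4.8, 2.1, 6.9]
width: 20.9
```

arm_command --plan '[{"x":0,"y":0,"z":0,"wx":0,"wy":0,"wz":0,"jaw":-0.7},{"x":0,"y":0,"z":0,"wx":0,"wy":0,"wz":0,"jaw":-0.7},{"x":0,"y":0,"z":0,"wx":0,"wy":0,"wz":0,"jaw":-0.7},{"x":0,"y":0,"z":0,"wx":0,"wy":0,"wz":0,"jaw":-0.7},{"x":0,"y":0,"z":0,"wx":0,"wy":0,"wz":0,"jaw":-0.7},{"x":0,"y":0,"z":0,"wx":0,"wy":0,"wz":0,"jaw":-0.7},{"x":0,"y":0,"z":0,"wx":0,"wy":0,"wz":0,"jaw":-0.7},{"x":0,"y":0,"z":0,"wx":0,"wy":0,"wz":0,"jaw":-0.7}]'

```text
time_s: 45.48
position: [417.9, -176.9, 79.4]
orientation: [2.222, 2.221, 0.0]
force: [-5.3, 1.7, 6.9]
width: 21.4
```

Run:
```python
from h import *
go((399.1,-44.5,110,1.571))
p,d=zoom('side','h8.png',310,150,390,210,9)
```

```text
t 45.48 pos [ 417.9 -176.9   79.4] ang 1.57 tilt [-0.  0. -1.] F [-5.3  1.7  6.9] w 21.4
  (399.1, -44.5, 110, 1.571) -> [ 1.324 -0.189 -0.306] [ 0.      0.     -0.0002]
```

View pics/h8.png

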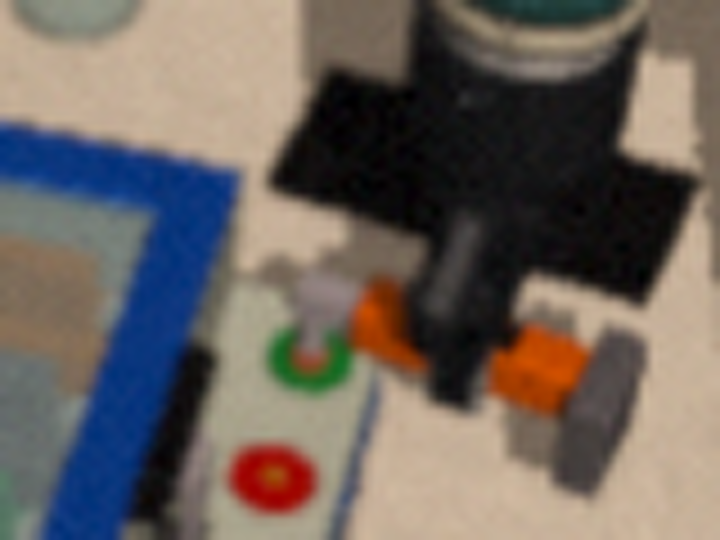

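Centred on green. On to blue.

arm_command --plan '[{"x":0,"y":0,"z":-0.2,"wx":0,"wy":0,"wz":0,"jaw":-0.7},{"x":0,"y":0,"z":-0.4,"wx":0,"wy":0,"wz":0,"jaw":-0.7},{"x":0.3,"y":-0.05,"z":-0.4,"wx":0,"wy":0,"wz":0,"jaw":-0.7},{"x":0.7,"y":-0.1,"z":-0.4,"wx":0,"wy":0,"wz":0,"jaw":-0.7},{"x":1.0,"y":-0.14,"z":-0.4,"wx":0,"wy":0,"wz":0,"jaw":-0.7}]'

```text
time_s: 46.15
position: [403.8, -75.7, 117.7]
orientation: [-2.222, -2.22, -0.001]
force: [1.3, -0.5, -1.4]
width: 20.9
```

arm_command --plan '[{"x":0.325,"y":-0.05,"z":0,"wx":0,"wy":0,"wz":0,"jaw":-0.7},{"x":0.325,"y":-0.05,"z":0,"wx":0,"wy":0,"wz":0,"jaw":-0.7},{"x":0.325,"y":-0.05,"z":0.2,"wx":0,"wy":0,"wz":0,"jaw":-0.7},{"x":0.325,"y":-0.05,"z":0.3,"wx":0,"wy":0,"wz":0,"jaw":-0.7},{"x":0.325,"y":-0.05,"z":0.3,"wx":0,"wy":0,"wz":0,"jaw":-0.7},{"x":0.325,"y":-0.05,"z":0.3,"wx":0,"wy":0,"wz":0,"jaw":-0.7}]'

```text
time_s: 46.9
position: [399.6, -44.9, 88.3]
orientation: [2.222, 2.219, 0.001]
force: [-0.2, -0.3, -1.8]
width: 20.9
```

Run:
```python
from h import *
go((399.1,-44.5,79.5,1.571))
p,d=zoom('side','h9.png',310,170,390,230,9)
```

```text
t 46.9 pos [399.6 -44.9  88.3] ang 1.569 tilt [-0.     0.001 -1.   ] F [-0.2 -0.3 -1.8] w 20.9
  (399.1, -44.5, 79.5, 1.571) -> [ 0.004 -0.005  0.088] [ 0.0002  0.0001 -0.0005]
```

View pics/h9.png

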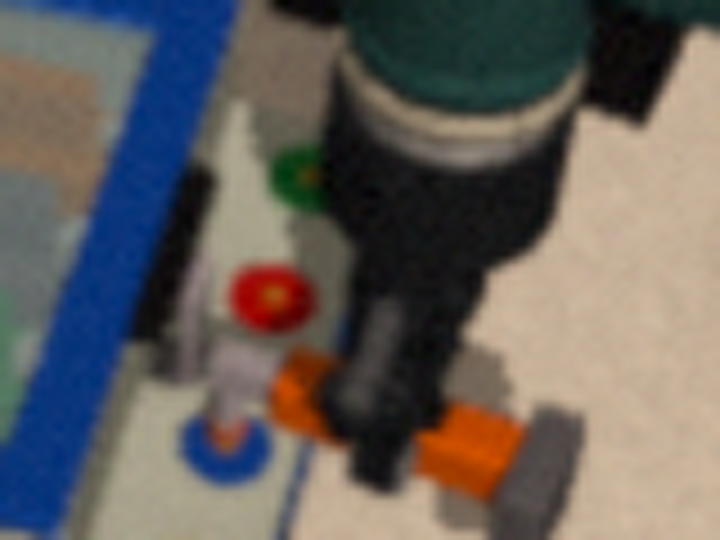

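arm_command --plan '[{"x":0,"y":0,"z":0.05,"wx":0,"wy":0,"wz":0,"jaw":-0.7},{"x":0,"y":0,"z":0.08,"wx":0,"wy":0,"wz":0,"jaw":-0.7},{"x":0,"y":0,"z":0.095,"wx":0,"wy":0,"wz":0,"jaw":-0.7},{"x":0,"y":0,"z":0.1,"wx":0,"wy":0,"wz":0,"jaw":-0.7},{"x":0,"y":0,"z":0.1,"wx":0,"wy":0,"wz":0,"jaw":-0.7}]'

```text
time_s: 47.58
position: [399.0, -44.5, 79.3]
orientation: [2.222, 2.221, -0.0]
force: [-5.5, 0.6, 7.6]
width: 20.8
```

arm_command --plan '[{"x":0,"y":0,"z":0,"wx":0,"wy":0,"wz":0,"jaw":-0.7},{"x":0,"y":0,"z":0,"wx":0,"wy":0,"wz":0,"jaw":-0.7},{"x":0,"y":0,"z":0,"wx":0,"wy":0,"wz":0,"jaw":-0.7},{"x":0,"y":0,"z":0,"wx":0,"wy":0,"wz":0,"jaw":-0.7},{"x":0,"y":0,"z":0,"wx":0,"wy":0,"wz":0,"jaw":-0.7},{"x":0,"y":0,"z":0,"wx":0,"wy":0,"wz":0,"jaw":-0.7},{"x":0,"y":0,"z":0,"wx":0,"wy":0,"wz":0,"jaw":-0.7},{"x":0,"y":0,"z":0,"wx":0,"wy":0,"wz":0,"jaw":-0.7}]'

```text
time_s: 48.58
position: [399.0, -44.5, 79.3]
orientation: [2.222, 2.221, -0.0]
force: [-5.6, 0.5, 8.7]
width: 20.9
```

Run:
```python
from h import *
go((455.7,-348.7,130,1.571))
p,d=zoom('side','h10.png',310,170,390,230,9)
```

```text
t 48.58 pos [399.  -44.5  79.3] ang 1.57 tilt [-0. -0. -1.] F [-5.6  0.5  8.7] w 20.9
  (455.7, -348.7, 130, 1.571) -> [-3.042  0.568 -0.506] [-0.      0.0001 -0.0002]
```

View pics/h10.png

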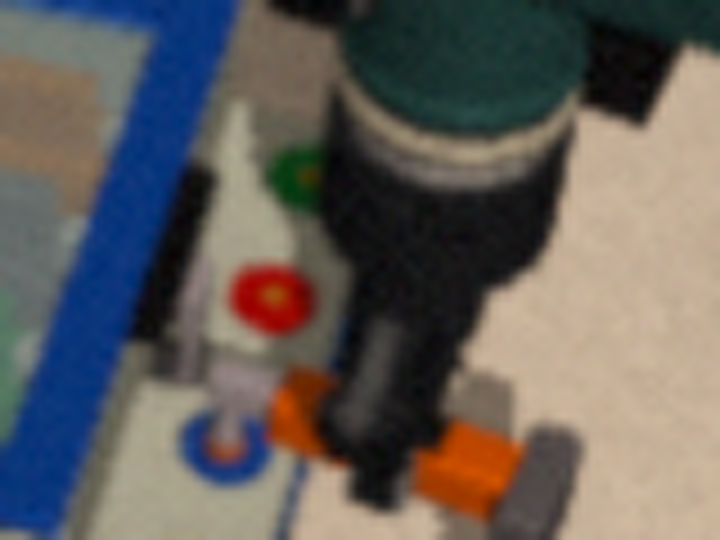

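arm_command --plan '[{"x":0,"y":0,"z":-0.25,"wx":0,"wy":0,"wz":0,"jaw":-0.7},{"x":0,"y":0,"z":-0.5,"wx":0,"wy":0,"wz":0,"jaw":-0.7},{"x":-0.3,"y":0.05,"z":-0.5,"wx":0,"wy":0,"wz":0,"jaw":-0.7},{"x":-0.7,"y":0.1,"z":-0.5,"wx":0,"wy":0,"wz":0,"jaw":-0.7},{"x":-1.0,"y":0.15,"z":-0.5,"wx":0,"wy":0,"wz":0,"jaw":-0.7}]'

```text
time_s: 49.25
position: [414.2, -145.7, 127.8]
orientation: [2.222, 2.22, 0.0]
force: [1.2, 0.3, -1.8]
width: 20.9
```

arm_command --plan '[{"x":-0.4,"y":0.08,"z":0,"wx":0,"wy":0,"wz":0,"jaw":-0.7},{"x":-0.8,"y":0.15,"z":0,"wx":0,"wy":0,"wz":0,"jaw":-0.7},{"x":-1.0,"y":0.2,"z":0,"wx":0,"wy":0,"wz":0,"jaw":-0.7}]'

```text
time_s: 49.62
position: [434.1, -246.1, 127.5]
orientation: [-2.224, -2.218, -0.0]
force: [-0.1, 0.6, -1.1]
width: 20.6
```

arm_command --plan '[{"x":-0.4,"y":0.08,"z":0,"wx":0,"wy":0,"wz":0,"jaw":-0.7},{"x":-0.8,"y":0.15,"z":0,"wx":0,"wy":0,"wz":0,"jaw":-0.7},{"x":-1.0,"y":0.22,"z":0,"wx":0,"wy":0,"wz":0,"jaw":-0.7},{"x":-1.0,"y":0.22,"z":0,"wx":0,"wy":0,"wz":0,"jaw":-0.7},{"x":-1.0,"y":0.22,"z":0,"wx":0,"wy":0,"wz":0,"jaw":-0.7}]'

```text
time_s: 50.25
position: [455.8, -343.2, 127.4]
orientation: [-2.22, -2.22, -0.001]
force: [1.4, 0.7, -1.1]
width: 20.7
```

Run:
```python
from h import *
go((456.2,-349.2,40,1.571))
p,d=zoom('side','h11.png',310,120,430,220,6)
```

```text
t 50.25 pos [ 455.8 -343.2  127.4] ang 1.571 tilt [ 0.002 -0.001 -1.   ] F [ 1.4  0.7 -1.1] w 20.7
  (456.2, -349.2, 40, 1.571) -> [-0.061  0.005  0.874] [-0.0002 -0.0005 -0.0001]
```

View pics/h11.png

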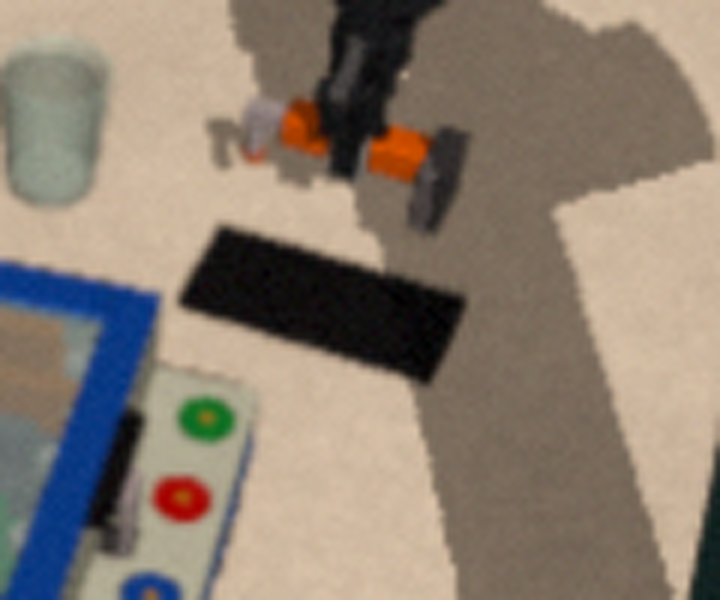

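arm_command --plan '[{"x":-0.06,"y":0,"z":0.2,"wx":0,"wy":0,"wz":0,"jaw":-0.7},{"x":-0.06,"y":0,"z":0.5,"wx":0,"wy":0,"wz":0,"jaw":-0.7},{"x":-0.06,"y":0,"z":0.8,"wx":0,"wy":0,"wz":0,"jaw":-0.7},{"x":-0.06,"y":0,"z":0.95,"wx":0,"wy":0,"wz":0,"jaw":-0.7},{"x":-0.06,"y":0,"z":0.95,"wx":0,"wy":0,"wz":0,"jaw":-0.7},{"x":-0.06,"y":0,"z":0.95,"wx":0,"wy":0,"wz":0,"jaw":-0.7}]'

```text
time_s: 51.05
position: [456.6, -351.0, 33.9]
orientation: [2.221, 2.219, 0.0]
force: [0.4, -0.3, -1.2]
width: 20.9
```

Run:
```python
from h import *
go((455.8,-349.2,20.7,1.571))
```

```text
t 51.05 pos [ 456.6 -351.    33.9] ang 1.57 tilt [-0.002  0.002 -1.   ] F [ 0.4 -0.3 -1.2] w 20.9
  (455.8, -349.2, 20.7, 1.571) -> [ 0.019 -0.008  0.132] [ 0.0005  0.0005 -0.0003]
```

arm_command --plan '[{"x":0.01,"y":0,"z":0.06,"wx":0,"wy":0,"wz":0,"jaw":-0.7},{"x":0.01,"y":0,"z":0.1,"wx":0,"wy":0,"wz":0,"jaw":-0.7},{"x":0.01,"y":0,"z":0.12,"wx":0,"wy":0,"wz":0,"jaw":-0.7},{"x":0.01,"y":0,"z":0.13,"wx":0,"wy":0,"wz":0,"jaw":-0.7},{"x":0.01,"y":0,"z":0.13,"wx":0,"wy":0,"wz":0,"jaw":-0.7}]'

```text
time_s: 51.68
position: [456.0, -349.5, 20.7]
orientation: [2.222, 2.22, 0.0]
force: [-2.6, 1.5, 5.0]
width: 20.9
```

Contact. Open slightly, look, then rise.

arm_command --plan '[{"x":0,"y":0,"z":-0.01,"wx":0,"wy":0,"wz":0,"jaw":-0.3},{"x":0,"y":0,"z":-0.01,"wx":0,"wy":0,"wz":0,"jaw":-0.15},{"x":0,"y":0,"z":-0.01,"wx":0,"wy":0,"wz":0,"jaw":-0.15},{"x":0,"y":0,"z":-0.2,"wx":0,"wy":0,"wz":0,"jaw":-0.15},{"x":0,"y":0,"z":-0.6,"wx":0,"wy":0,"wz":0,"jaw":-0.15},{"x":0,"y":0,"z":-1.0,"wx":0,"wy":0,"wz":0,"jaw":-0.15}]'

```text
time_s: 52.42
position: [456.0, -349.5, 122.1]
orientation: [2.222, 2.22, 0.0]
force: [-0.2, -0.8, -0.2]
width: 36.4
```

arm_command --plan '[{"x":0,"y":-0.3,"z":-0.4,"wx":0,"wy":0,"wz":0,"jaw":-0.15},{"x":0,"y":-0.8,"z":-0.8,"wx":0,"wy":0,"wz":0,"jaw":-0.15},{"x":0,"y":-1.0,"z":-1.0,"wx":0,"wy":0,"wz":0,"jaw":-0.15},{"x":0,"y":-1.0,"z":-1.0,"wx":0,"wy":0,"wz":0,"jaw":-0.15}]'

```text
time_s: 52.92
position: [355.8, -350.6, 224.1]
orientation: [2.219, 2.213, -0.001]
force: [0.3, -0.7, 0.3]
width: 36.1
```

Run:
```python
from h import *
p,d=zoom('top','f1.png',80,110,480,310,2);zoom('side','f2.png',160,80,440,370,2);W=cloud('top',d)
h=cv2.cvtColor(p,cv2.COLOR_RGB2HSV)
om=(abs(W[...,0]-455)<70)&(abs(W[...,1]+350)<45)&(W[...,2]>34)&(W[...,2]<60)&(h[...,0]<20)&(h[...,1]>140)
Q=W[om];print(len(Q),cv2.minAreaRect(Q[:,:2].astype(np.float32)),np.median(Q[:,2]))
L=R.from_euler('z',-YAW).apply(W.reshape(-1,3)-O)
for x in (-30,80):
  m=(abs(L[:,0]-x)<5)&(abs(L[:,1])<110)&(L[:,2]>90)&(L[:,2]<160); print(x,np.median(L[m,2]).round(1))
print(robot.sense()['time_s'],pin('top','thermo_mid'),pin('top','thermo_tip'))
```

```text
236 ((455.42626953125, -348.4219665527344), (24.280736923217773, 82.45564270019531), 89.78324127197266) 48.02025514576427
-30 118.9
80 119.1
53.025 [(0.95, array([ 456.6, -345.1,   41. ]))] [(0.69, array([ 511.2, -349.4,    5.5])), (0.2, array([449.9,  14.4,  58.2]))]
```

View pics/f1.png

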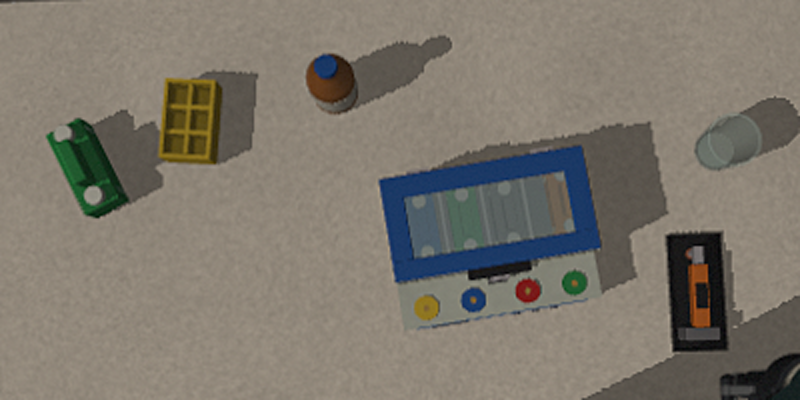

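View pics/f2.png

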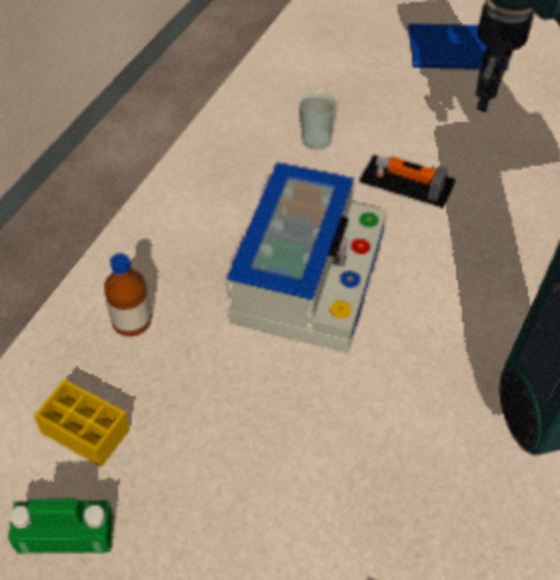

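Run:
```python
from h import *
zoom('top','f3.png',260,170,390,280,6);zoom('side','f4.png',260,150,360,260,7)
print(robot.sense()['time_s'])
```

```text
53.225
```

View pics/f3.png

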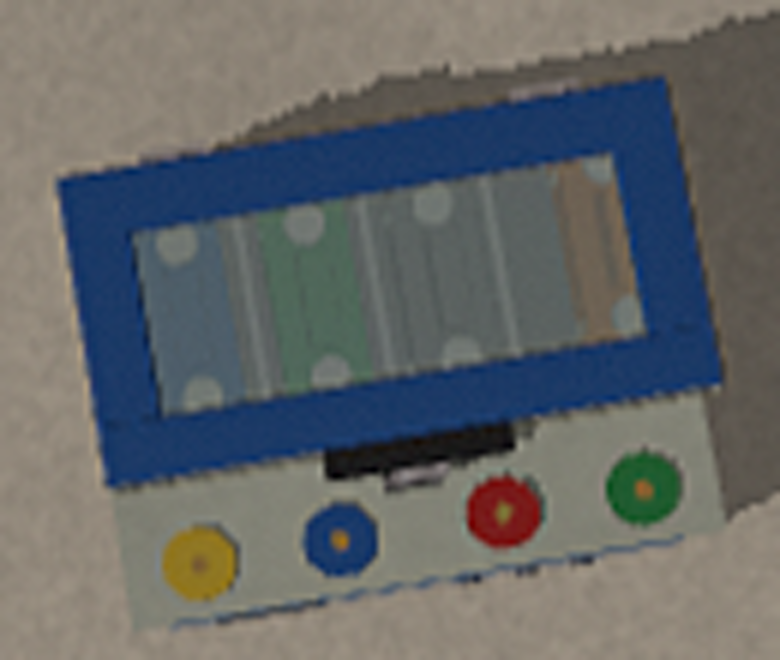

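View pics/f4.png

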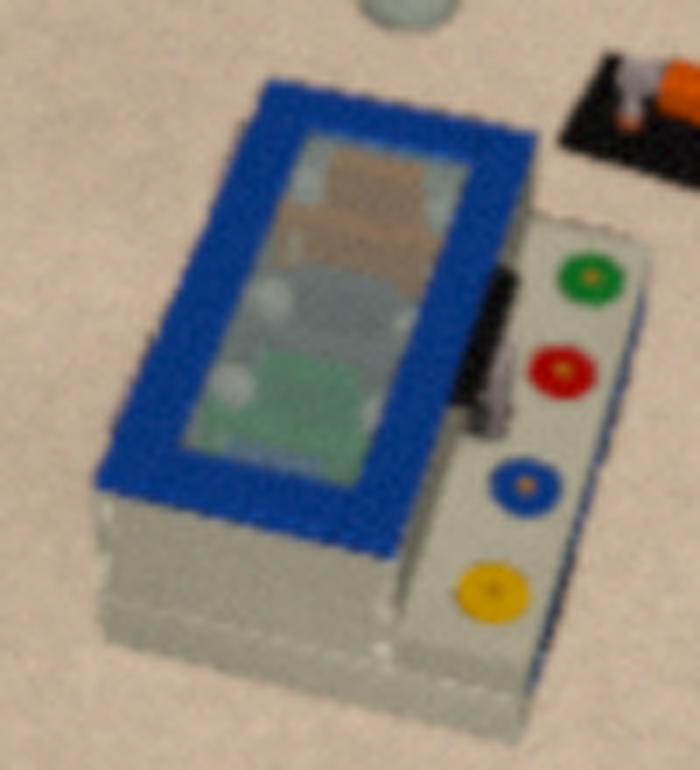

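Run:
```python
from h import *
for uv in [(360,197.3),(364.8,222.2)]:
    print('top cap z81',w2L(ray('top',*uv,81)).round(1))
def box(y,roll=0,x=26):
    c=[]
    for z in (0,35):
        for dx in (-45,45):
            for dy in (-19,19): c.append([dx,dy,z])
    for dx in (-22,22):
        for dy in (-7,7): c.append([dx,dy,65])
    c=R.from_euler('x',roll).apply(np.array(c,float)); c[:,2]-=c[:,2].min(); 
    return L2w(c+[x,y,35])
for cam,n,(u0,v0,u1,v1,s) in (('top','f5.png',(320,170,390,240,9)),('side','f6.png',(280,150,340,210,10))):
    p,d=vision.snapshot(cam)
    im=cv2.resize(p[v0:v1,u0:u1,::-1],None,fx=s,fy=s,interpolation=cv2.INTER_CUBIC)
    im=cv2.convertScaleAbs(im,alpha=1.5)
    q=((proj(cam,box(-104.5))-[u0-.5,v0-.5])*s)
    for a,b in [(4,5),(5,7),(7,6),(6,4),(8,9),(9,11),(11,10),(10,8)]: cv2.line(im,tuple(map(int,q[a])),tuple(map(int,q[b])),(0,255,255),1)
    cv2.imwrite('pics/'+n,im)
    print(cam,'depth sample',d[205:208,358:368:3])
```

```text
top cap z81 [  62.3 -104.    81. ]
top cap z81 [  -3.9 -104.3   81. ]
top depth sample [[1199.2361 1199.3777 1196.778  1193.928 ]
 [1196.1084 1200.0809 1196.5781 1198.9241]
 [1193.8092 1200.3629 1196.6558 1195.3651]]
side depth sample [[1437.9457 1436.0343 1432.0771 1437.6089]
 [1432.4899 1435.4658 1433.1188 1433.5505]
 [1431.2511 1432.1935 1428.8215 1436.0394]]
```

View pics/f5.png

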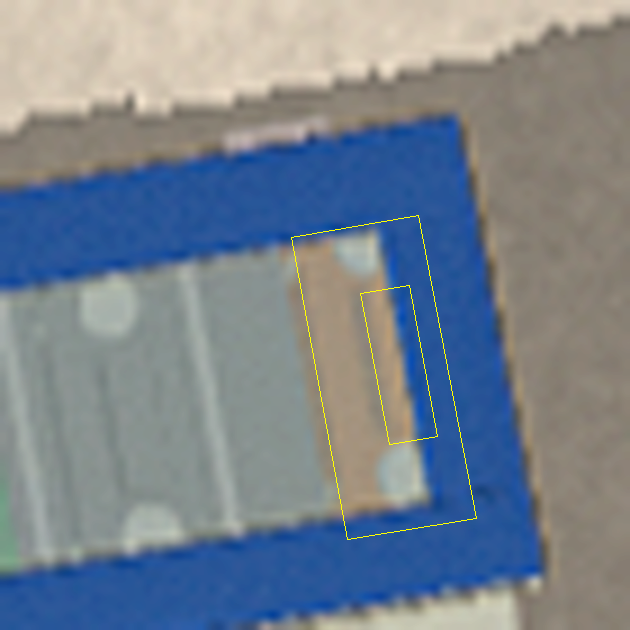

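View pics/f6.png

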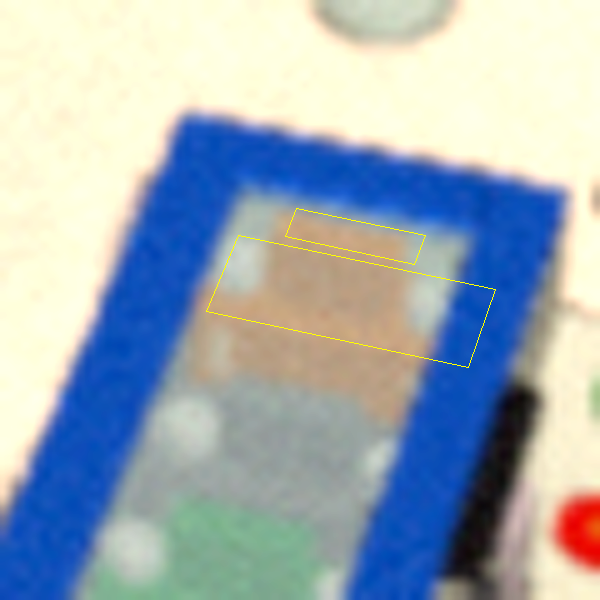

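Run:
```python
from h import *
print(job.finish_job())
```

```text
the job is handed in; nothing more can be done
None
```

The job is handed in. All four carriers are in the chamber, the lid is shut, and the thermometer is back in its tray. The work took about 53 s of the 210 s, and no verdict was reported.

- **Carriers:** blue, small green, grey and orange each went flat into a lane of their own. The larger green look-alike was left alone.
- **Lid:** I pressed it down past its catch with up to about 24 N. After I let go, its top measured 119 mm high both front and back, which is fully shut.
- **Thermometer:** the foot rested for a little over a second on each of red, yellow, green and blue, in that order, at about 4–9 N. The side camera showed it on the middle of each disc. Afterwards it was back where it started in the tray, with the handle top level at 48 mm.
- **Left alone:** I did not touch the bottle, the beaker or the rack. In the last pictures they look just as they did at the start.

**One check that disagreed:** the last pictures showed the orange carrier about 20 mm from where I had put it. It now lies against the chamber's side wall, 104 mm from the middle instead of 84 mm. It had still been in place after the lid was shut, so I take this to be the announced knock. It looks flat, straight and still in its own lane, so I did not reopen the lid to move it back.

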